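# Load the burn-in dock and pin its gate

## Task

Draw the dock's gate open, then slide every power module lying on the bench into the bay, standing upright under the steel rails with its fin up through the slot and wholly behind the gate line; the modules are delicate, so never let the fingers press on one with more than 30 N in all (a grip under 15 N). Then shut the gate fully and push the headed locking pin through the fork and the gate's lug until its head is against the fork. Leave the screwdriver, bottle and black bin where they are, and let go of everything.

Things in the scene. Friction and masses are not known exactly. Their poses are not given: they have to be found in the camera images.
- dock: test dock, fixed: 6 mm aluminium base plate with a straight channel 53 mm wide along its x. Origin on the bench, mid-channel under the gate line; x points into the bay, z up. Modules stand on the plate (z = 6 mm). Three fit in the bay in a row with about 15 mm to spare, so push each well back. A module is behind the gate line when its centre is at x > 28 mm
- entry (a point): middle of the open entry floor (dock x = -50, y = 0, z = 6 mm). The entry has no cover; it runs from x = -85 to -10 mm between two low black guide strips (top z = 16 mm) whose gap narrows from about 74 mm at x = -76 to 53 mm at x = -12. Set modules down here, fin's 30 mm side along dock x
- bay_end (a point): middle of the foot of the end stop (dock x = 160, y = 0, z = 6 mm). The bay runs from dock x = 9 mm to here between side walls; along both sides steel rails overhang the channel (underside z = 32, top 37 mm) and leave a slot 30 mm wide open above its middle, through which the fins stand
- gate (a joint): sliding gate, a dark steel bar 10 mm thick (z 14 to 44 mm) across the channel at dock x = 0; in m: 0 = fully open (drawn out along dock +y, channel clear), 0.092 = fully shut (along dock -y to its stop, the 13 mm hole of its lug in line with the fork's). Stays where left, moves with about 2 N. Fully shut: over 0.087
- gate_grip (a point): centre of the black upright grip on the gate's outer end, 20 mm along dock x, 16 mm along dock y, 36 mm high (top 18 mm above this point, bar 18 mm below); it lies at dock x = 0, y = 134 mm minus the gate's value, z = 62 mm
- fork_mouth (a point): centre of the 13 mm hole in the near face of the first fork plate (dock x = -18, y = -50, z = 32 mm); the pin goes in here along dock +x. The fork is two upright steel plates 28 mm wide, top z = 46 mm, at dock x -18..-9 and 9..18 mm; the gate's lug enters between them
- module1: power module, one of four alike (two or three present, others read None): green board with capacitors (base 46 x 46 x 20 mm) and a central aluminium fin, 30 mm along its x, 14 mm thick along y, from 20 to 72 mm up; 0.13 to 0.24 kg. Origin: centre of the underside; z up; half a turn about z makes no difference. Delicate: fingers may press on it with 30 N at most, both pads summed (grip under 15 N)
- module2: power module, one of four alike (two or three present, others read None): green board with capacitors (base 46 x 46 x 20 mm) and a central aluminium fin, 30 mm along its x, 14 mm thick along y, from 20 to 72 mm up; 0.13 to 0.24 kg. Origin: centre of the underside; z up; half a turn about z makes no difference. Delicate: fingers may press on it with 30 N at most, both pads summed (grip under 15 N)
- module3: power module, one of four alike (two or three present, others read None): green board with capacitors (base 46 x 46 x 20 mm) and a central aluminium fin, 30 mm along its x, 14 mm thick along y, from 20 to 72 mm up; 0.13 to 0.24 kg. Origin: centre of the underside; z up; half a turn about z makes no difference. Delicate: fingers may press on it with 30 N at most, both pads summed (grip under 15 N)
- module4: power module, one of four alike (two or three present, others read None): green board with capacitors (base 46 x 46 x 20 mm) and a central aluminium fin, 30 mm along its x, 14 mm thick along y, from 20 to 72 mm up; 0.13 to 0.24 kg. Origin: centre of the underside; z up; half a turn about z makes no difference. Delicate: fingers may press on it with 30 N at most, both pads summed (grip under 15 N)
- pin: headed locking pin lying on the bench, 50 g: grey head 36 mm long and 20 mm square, then a steel shank 10 mm thick and 42 mm long with a tapered tip. Its x axis runs from head to tip; origin at the head's front face, 10 mm off the pin's axis (below it as first laid); the head reaches 36 mm back from there (-x)
- pin_face (a point): on the pin's axis, centre of the head's front face, where the shank begins; when seated it meets fork_mouth. 10 mm up when the pin lies on the bench
- pin_tip (a point): tip of the shank on the pin's axis, 42 mm ahead of pin_face
- screwdriver: screwdriver lying at the far side of the bench, to be left alone
- flux: white flux bottle, 38 mm across and 90 mm high, to be left alone
- caps_bin: small open black bin 100 x 140 x 40 mm, to be left alone
Mind the look-alikes: they are no part of the job. Leave any pink look-alike of the module1 alone. What is shaped like the module2 but blue is not meant.

How it is judged:
By the outcome, as a careful person would: the job done as asked, in the order asked, and still so for the second after the job is handed in, with the robot touching nothing.
Of module1, module2, module3, module4 only 2 to 3 are there at a start; the rules pass over those that are not, and their reading is None.
At some moment in a run one of module1, module2, module3, module4, pin may be knocked a few centimetres aside while the robot is not near it.
Once in a run the grip may slacken for a moment while it holds something.
It also fails if it takes over 210 s, if anything falls off the work surface, if the arm or the gripper's body presses on something with over 40 N, if the wrist force passes 120 N, or if a joint passes its speed limit or range.

## Robot

A 6-joint arm with a two-finger parallel gripper is mounted at the origin on the work surface. World frame = base frame: x ahead of the robot, y to its left, z up, the work surface at z = 0. Lengths are in m, angles in rad, forces in N, time in s.
With the tool pointing down it reaches from about 0.325 to 0.775 m from the base axis. Payload 5.5 kg.
Tool frame: the origin (TCP) lies midway between the tips of the shut fingers; the grasp point (between the pads) lies robot.tcp_to_grasp behind it (robot.tcp_to_grasp is the distance from the TCP to the grasp point, in m); z points along the fingers, x is the direction in which the jaws open and shut, and the axes are right-handed (so a half turn about z gives the same grasp; the last joint's range is limited). The gripper opens to 88 mm and grips with 3 to 60 N. Pads are 20 mm wide; open, the fingers measure 115 mm over their backs; the gripper's body (75 mm by 178 mm) begins 61 mm behind the grasp point.
Start: joints at [-1.374, 0.091, 1.231, -0, 1.82, -0.057], TCP at [0.151, -0.581, 0.201] pointing down, gripper open.
Joint ranges: [-2.87, 2.87], [-0.86, 2.18], [0.17, 2.46], [-1.51, 4.65], [0.06, 2.69], [-2.65, 2.65]. Speed limits (rad/s): [2.57, 2.57, 3.01, 3.14, 3.14, 3.14].

## Interface

Orientations are given as [roll, pitch, yaw] about the fixed x, y, z axes, in that order (R = Rz(yaw) Ry(pitch) Rx(roll)).
In Python, from rig import telemetry, eyes, job, spotter, robot gives the robot as it stands.
- The arm moves only by the tool arm_command, never from a script. Its argument "steps" is a list of rows, each an object with "dr": the turn, a rotation vector about the world's x, y, z in degrees, a list of three; "dp": the shift along the world's x, y, z in mm, a list of three; "grip": the opening, from 0 (shut) to 1 (fully open). In form: [{"dr": [ax, ay, az], "dp": [tx, ty, tz], "grip": grip}, ...]. A call has 1 to 5 rows; each row is the pose to reach, as a shift and turn from the pose commanded when the call began; what a row does not reach only later rows make up. A row lasts 1/10 s, in which the tool goes at most 50 mm and 8.59 degrees, less where a joint would pass 70% of its speed; a pose out of reach is approached as far as the arm can. A call with a gripper value outside its range is refused whole. The fingers move at their own pace and stop on an object; "newtons" is the grip in N (left out, the last holds). Time passes only in rows, so rows that repeat a pose let the fingers close. It gives the time, the measured TCP pose, the force and the opening at its end, in the units of the state.
- telemetry.state(): the state, without advancing time (a new reading comes with each control period).
- eyes.get_image(name): name is "scene" or "top"; returns a dict with "color" (480x640x3 uint8, red, green, blue), "vfov" (degrees; the focal length in pixels is half the picture's height over the tangent of half this angle, whatever the lens; pixels are square), "cx", "cy" (the principal point, pixels), "rvec" (rotation vector, rad) and "tvec" (3), from world to camera coordinates, as OpenCV has them. Camera axes: x right, y down, z forward; pixel columns grow to the right and rows downward; lengths in m; the calibration is good to about 2 mm. A picture is of the moment at which its call begins. There is no depth.
- job.sign_off(): hands the job in, once; it reports no verdict.
Trained networks look in the newest picture that a camera, given by its name, has taken for a name from the list of things; names that differ only in an ending like _2 or _b are one class to them, and where a whole thing is asked for, a point or a joint stands for the part that bears it (a point fixed in the world has none). Each returns a list of dicts, best first, with "confidence" (0 to 1); they miss things now and then, are a little off and sometimes report something else, mostly with a low value. They report only what shows in the picture. A call takes as long as a camera call. They do not tell look-alikes from the thing itself.
- spotter.look_for(thing, camera): "extent" ([centre column, centre row, width, height] in pixels, round what is visible of it).
- spotter.trace(thing, camera): "mask" (480x640 bool, what is visible of it) and "extent" ([centre column, centre row, width, height] in pixels, round what is visible of it).
The state is a dict: "time_s": time; "joint_pos": joint angles; "qvel": joint speeds; "joint_torque": joint torques, N m; "position": TCP position; "orientation": TCP orientation; "force": force on the tool from outside, world axes, zero at the start; "wrist_torque": the same for the moment, N m; "opening": opening from 0.0 (shut) to 1.0 (fully open).
Only numpy, scipy, OpenCV 4.12 (cv2) and the standard library are available. Lean on these libraries where they do the work, as an engineer would, in place of code of your own. Each camera call takes 0.05 s, during which the arm holds its last target.

## Working session

There is one attempt and no reset: what is moved stays moved. The work goes in short steps, Python scripts to look and compute and a tool call to move; the robot and the scene stay as the last step left them, time stands still between calls to the robot, and variables do not carry over. Pictures are saved under pics/ and viewed, and the job is handed in when it is done.

Besides the shell and the picture viewer there is one more tool, called after "Emit:" as name(argument=value, ...) on one line, values as JSON. arm_command: Moves the arm, as the interface text tells. Its arguments: {"type":"object","properties":{"steps":{"type":"array"},"newtons":{"type":"number"}},"required":["steps"]}

```bash
ls; mkdir -p pics
cat > h.py <<'E'
import numpy as np, cv2
from rig import telemetry, eyes, job, spotter, robot
def save(cam,name):
    im=eyes.get_image(cam); cv2.imwrite(f'pics/{name}.png',im['color'][:,:,::-1]); return im
def K(im):
    h=im['color'].shape[0]; f=h/2/np.tan(np.radians(im['vfov'])/2)
    return f,im['cx'],im['cy']
def ray(im,u,v,z):
    f,cx,cy=K(im); R,_=cv2.Rodrigues(np.array(im['rvec'],float)); t=np.array(im['tvec'],float).reshape(3)
    c=-R.T@t; d=R.T@np.array([(u-cx)/f,(v-cy)/f,1.]); return c+d*(z-c[2])/d[2]
def proj(im,P):
    f,cx,cy=K(im); R,_=cv2.Rodrigues(np.array(im['rvec'],float)); t=np.array(im['tvec'],float).reshape(3)
    q=np.atleast_2d(P)@R.T+t; return np.c_[cx+f*q[:,0]/q[:,2],cy+f*q[:,1]/q[:,2]]
def cam(im):
    R,_=cv2.Rodrigues(np.array(im['rvec'],float)); t=np.array(im['tvec'],float).reshape(3); return -R.T@t
E
python3 - <<'E'
from h import *
for c in ('scene','top'):
    im=save(c,c+'0'); print(c,im['vfov'],im['cx'],im['cy'],cam(im),{k:v for k,v in im.items() if k!='color' and k not in('rvec','tvec')})
print(telemetry.state()); print(robot.tcp_to_grasp,[a for a in dir(robot) if a[0]!='_'])
E
```

```text
pics
scene 53.74038591241859 326.4122409862179 237.84820892478368 [ 1.17067080e+00 -8.06102560e-04  8.58564862e-01] {'vfov': 53.74038591241859, 'cx': 326.4122409862179, 'cy': 237.84820892478368}
top 43.627915982145964 323.48255008544413 248.99252063506717 [0.54059127 0.00235717 1.6941686 ] {'vfov': 43.627915982145964, 'cx': 323.48255008544413, 'cy': 248.99252063506717}
{'time_s': 0.1, 'joint_pos': array([-1.37369880e+00,  9.17638036e-02,  1.23174421e+00, -4.62692362e-05,
        1.81981452e+00, -5.67101770e-02]), 'qvel': array([-0.00102071, -0.00137002, -0.00454603,  0.00089648,  0.00122782,
       -0.00013198]), 'joint_torque': array([ 2.96266553e-03, -4.47859919e+01, -4.07568383e+01,  7.00884475e-02,
        2.84555816e-02, -1.06563750e-04]), 'position': array([ 0.15057097, -0.58048302,  0.19954383]), 'orientation': array([-3.14153939e+00,  1.72964008e-03, -1.31699994e+00]), 'force': array([-0.07136166,  0.3027689 ,  0.11779328]), 'wrist_torque': array([-0.03526959, -0.00142393, -0.00292595]), 'opening': 0.998404302305883}
0.0187 ['Unreachable', 'tcp_to_grasp']
```

View pics/scene0.png

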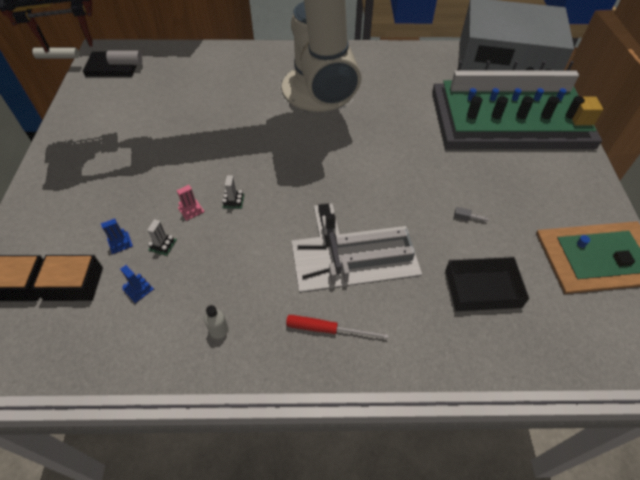

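View pics/top0.png

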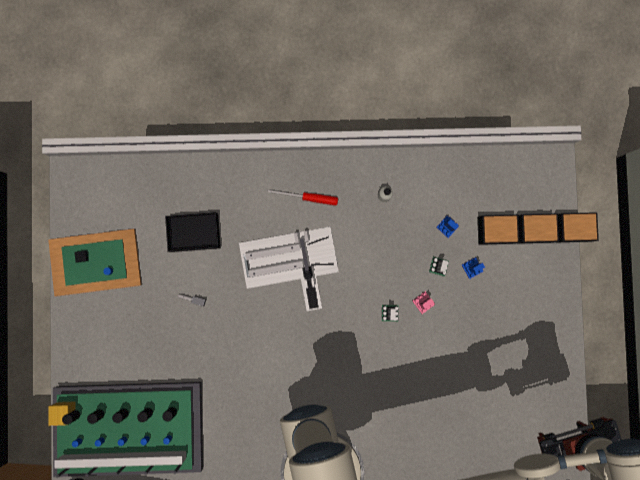

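The top view shows two green-based modules, at (390,312) and (438,265). There is a pink look-alike at (424,302) and two blue ones. The dock is near (290,258) with the gate shut-ish, and the pin is at (193,299). I'll zoom in next.

```bash
python3 - <<'E'
import cv2
s=cv2.imread('pics/scene0.png'); t=cv2.imread('pics/top0.png')
cv2.imwrite('pics/s_dock.png',cv2.resize(s[190:300,280:440],None,fx=5,fy=5,interpolation=cv2.INTER_CUBIC))
cv2.imwrite('pics/t_dock.png',cv2.resize(t[215:320,230:350],None,fx=5.5,fy=5.5,interpolation=cv2.INTER_CUBIC))
cv2.imwrite('pics/s_mod.png',cv2.resize(s[160:310,90:260],None,fx=4,fy=4,interpolation=cv2.INTER_CUBIC))
cv2.imwrite('pics/t_mod.png',cv2.resize(t[205:335,370:500],None,fx=4.5,fy=4.5,interpolation=cv2.INTER_CUBIC))
E
python3 - <<'E'
from h import *
for c in('top','scene'):
  for th in ('module1','pin','gate','dock','gate_grip'):
    print(c,th,[(round(r['confidence'],2),np.round(r['extent'],1).tolist()) for r in spotter.look_for(th,c)])
E
```

```text
top module1 [(0.84, [423.5, 301.2, 20.0, 18.6]), (0.76, [390.1, 312.1, 16.6, 19.3]), (0.72, [191.4, 300.6, 28.6, 16.5]), (0.69, [447.9, 226.1, 17.5, 21.7]), (0.67, [474.0, 269.6, 24.8, 18.5]), (0.63, [441.2, 265.8, 19.1, 17.4])]
top pin [(0.65, [190.4, 299.8, 26.3, 12.2])]
top gate [(0.62, [306.5, 258.6, 15.4, 42.9])]
top dock [(0.87, [289.4, 270.4, 99.7, 82.8]), (0.49, [307.6, 258.3, 16.2, 43.0])]
top gate_grip [(0.48, [305.6, 257.1, 12.8, 40.1])]
scene module1 [(0.92, [232.7, 192.1, 20.0, 32.7]), (0.86, [116.5, 235.5, 33.1, 36.8]), (0.72, [161.1, 238.1, 29.4, 39.1]), (0.57, [188.3, 204.0, 28.5, 31.6])]
scene pin [(0.48, [471.8, 211.9, 32.2, 17.4])]
scene gate [(0.97, [334.8, 243.4, 17.7, 57.5]), (0.64, [470.6, 214.4, 37.4, 20.9])]
scene dock [(0.75, [357.0, 248.5, 131.3, 86.8])]
scene gate_grip [(0.66, [334.8, 241.8, 11.5, 61.3]), (0.65, [473.0, 212.9, 34.7, 15.6])]
```

View pics/s_dock.png

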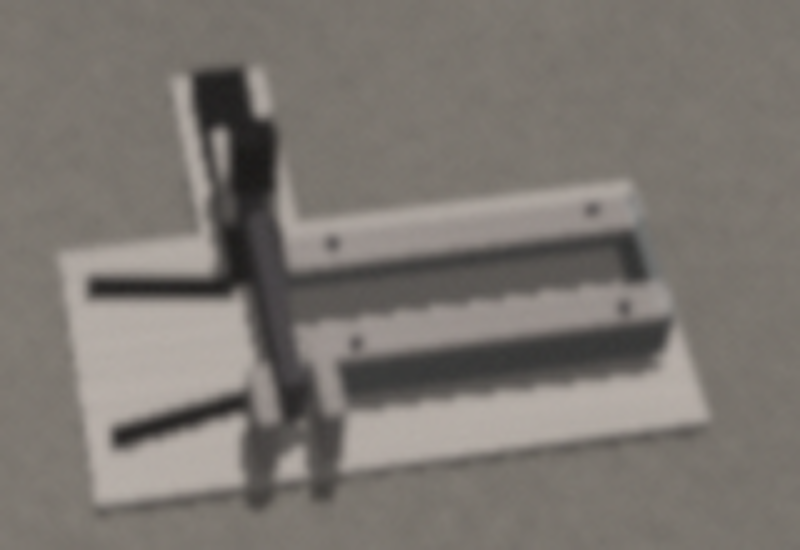

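View pics/t_dock.png

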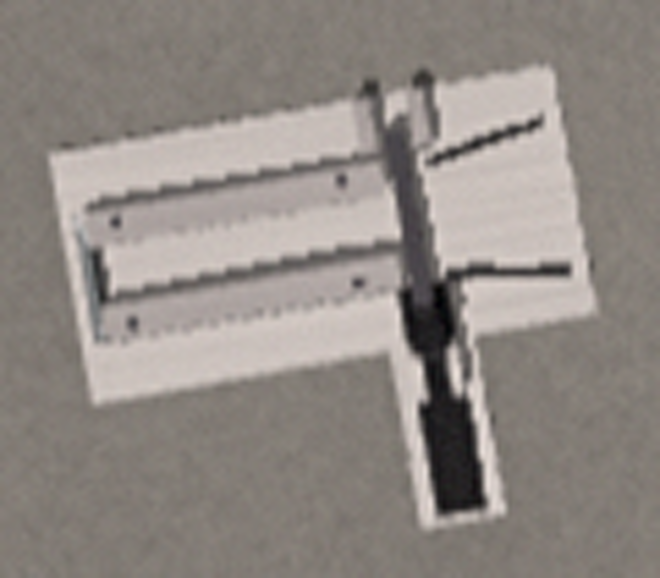

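View pics/s_mod.png

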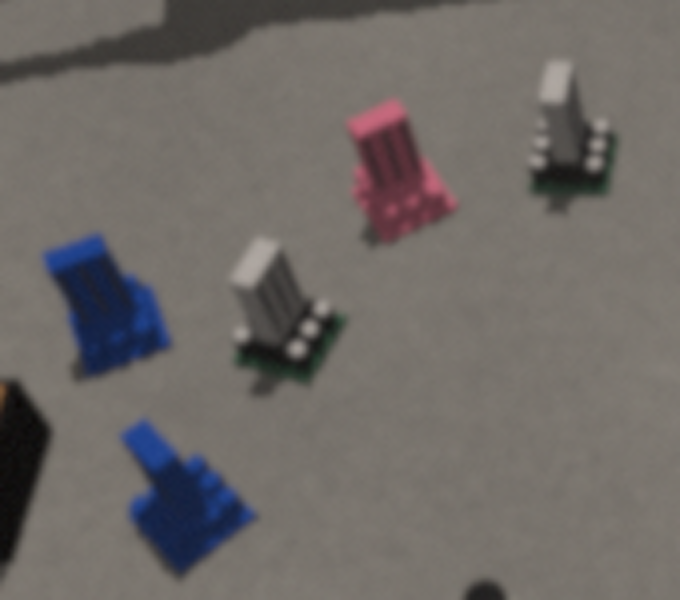

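View pics/t_mod.png

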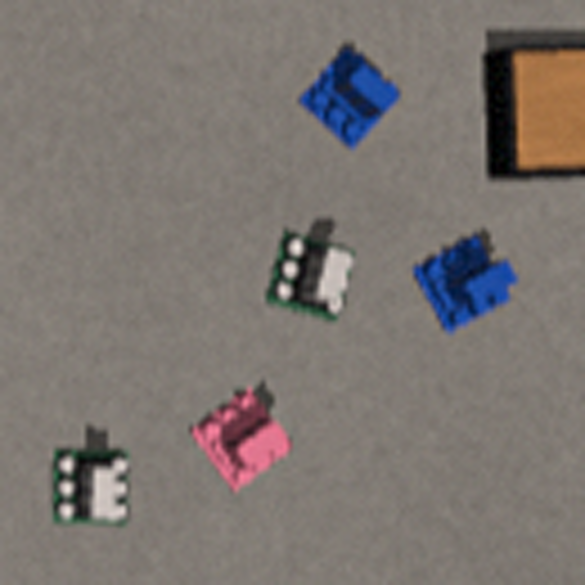

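```bash
cat > dockfit.py <<'E'
from h import *
from scipy.optimize import least_squares
def T(p,P):
    c,s=np.cos(p[2]),np.sin(p[2]); P=np.atleast_2d(P).astype(float)
    return np.c_[p[0]+c*P[:,0]-s*P[:,1],p[1]+s*P[:,0]+c*P[:,1],P[:,2]]
mm=1e-3
def box(x0,x1,y0,y1,z0,z1):
    return [(a,b) for a,b in [((x0,y0,z1),(x1,y0,z1)),((x0,y1,z1),(x1,y1,z1)),((x0,y0,z1),(x0,y1,z1)),((x1,y0,z1),(x1,y1,z1)),
     ((x0,y0,z0),(x0,y0,z1)),((x1,y0,z0),(x1,y0,z1)),((x0,y1,z0),(x0,y1,z1)),((x1,y1,z0),(x1,y1,z1)),
     ((x0,y0,z0),(x1,y0,z0)),((x0,y1,z0),(x1,y1,z0)),((x0,y0,z0),(x0,y1,z0)),((x1,y0,z0),(x1,y1,z0))]]
def lines(g):
    L=[]
    L+=box(-18,-9,-64,-36,6,46)+box(9,18,-64,-36,6,46)
    L+=[((9,-15,37),(160,-15,37)),((9,15,37),(160,15,37)),((160,-26,37),(160,26,37)),((-76,-37,16),(-12,-26.5,16)),((-76,37,16),(-12,26.5,16))]
    y=134-g*1000
    L+=box(-10,10,y-8,y+8,44,80)
    return L
def overlay(im,p,g,name,crop,f):
    x0,y0,x1,y1=crop
    c=cv2.resize(im['color'][y0:y1,x0:x1,::-1],None,fx=f,fy=f,interpolation=cv2.INTER_CUBIC)
    for a,b in lines(g):
        q=proj(im,T(p,np.array([a,b])*mm)); q=((q-[x0,y0]+.5)*f-.5).round().astype(int)
        cv2.line(c,tuple(map(int,q[0])),tuple(map(int,q[1])),(0,0,255),1)
    cv2.imwrite(f'pics/{name}.png',c)
E
python3 - <<'E'
from dockfit import *
t=eyes.get_image('top')
u=lambda x,y:((x+.5)/5.5-.5+230,(y+.5)/5.5-.5+215)
A=ray(t,*u(428,110),.046);B=ray(t,*u(97,275),.037)
print(A,B)
da=np.array([-13.5,-50])*mm;db=np.array([160,0])*mm
d=(B-A)[:2];e=db-da
print(np.linalg.norm(d),np.linalg.norm(e))
yaw=np.arctan2(d[1],d[0])-np.arctan2(e[1],e[0])
c,s=np.cos(yaw),np.sin(yaw);o=A[:2]-np.array([[c,-s],[s,c]])@da
p=[*o,yaw];print(p,np.degrees(yaw))
g=ray(t,230+427/5.5,215+315/5.5,.08);R=np.array([[c,-s],[s,c]]);print('grip in dock',R.T@(g[:2]-o))
gv=.134-(R.T@(g[:2]-o))[1]
overlay(t,p,gv,'ov_t0',(230,215,350,320),6)
s_=eyes.get_image('scene');overlay(s_,p,gv,'ov_s0',(280,190,440,300),5)
E
```

```text
[0.65842943 0.02191067 0.046     ] [0.58044237 0.19008169 0.037     ]
0.18537387151296358 0.1805609315438974
[np.float64(0.6069524308190539), np.float64(0.02760001795108845), np.float64(1.7244328374717062)] 98.8027236408978
grip in dock [0.00397619 0.05251338]
```

View pics/ov_t0.png

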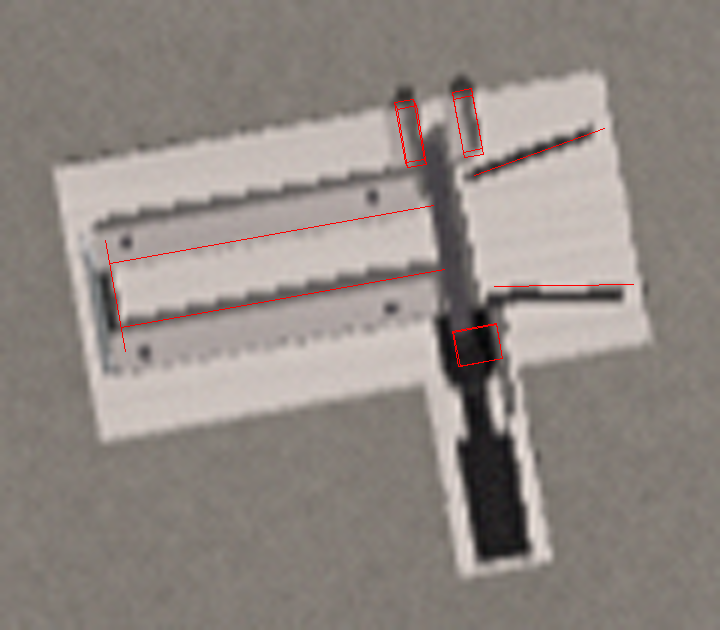

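View pics/ov_s0.png

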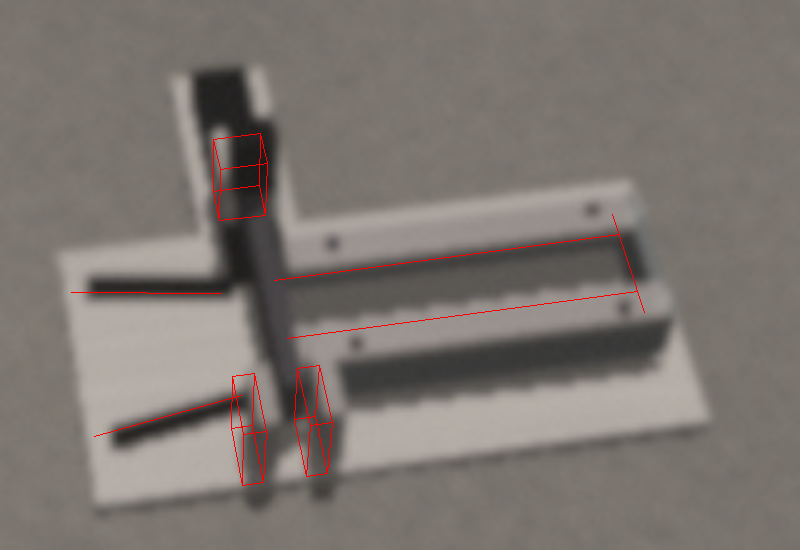

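Run:
```python
import cv2
t=cv2.imread('pics/top0.png');s=cv2.imread('pics/scene0.png')
def g(im,x0,y0,x1,y1,f,n):
    c=cv2.resize(im[y0:y1,x0:x1],None,fx=f,fy=f,interpolation=cv2.INTER_CUBIC)
    for x in range(x0,x1,5): cv2.putText(c,str(x),(int((x-x0+.5)*f)-8,8),0,.3,(0,0,255),1); cv2.line(c,(int((x-x0+.5)*f),10),(int((x-x0+.5)*f),16),(0,0,255),1)
    for y in range(y0,y1,5): cv2.putText(c,str(y),(0,int((y-y0+.5)*f)+3),0,.3,(0,0,255),1); cv2.line(c,(20,int((y-y0+.5)*f)),(26,int((y-y0+.5)*f)),(0,0,255),1)
    cv2.imwrite('pics/'+n,c)
g(t,285,222,340,272,14,'z1.png'); g(t,238,228,300,280,12,'z2.png'); g(s,310,200,350,295,6,'z4.png'); g(s,292,230,350,285,13,'z3.png')
```

```text
(no output)
```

View pics/z1.png

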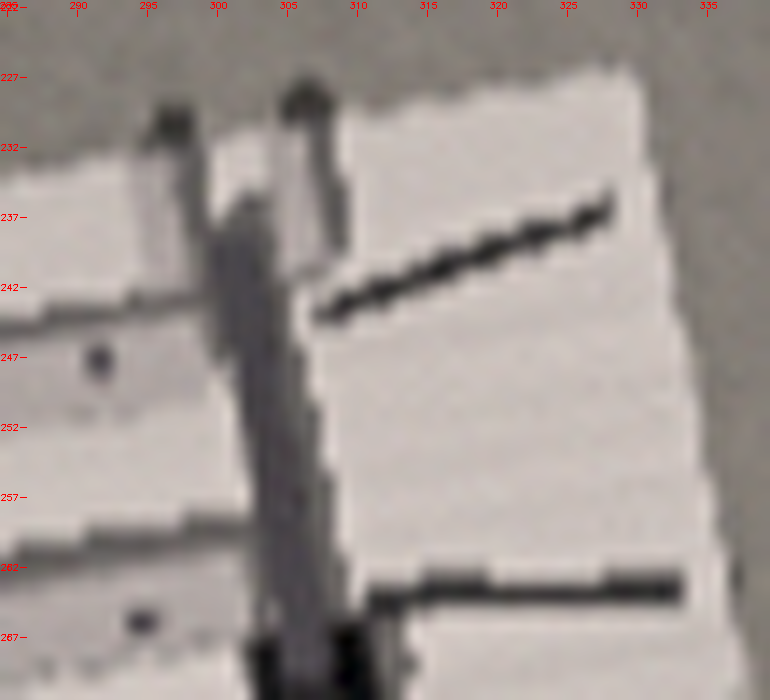

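View pics/z2.png

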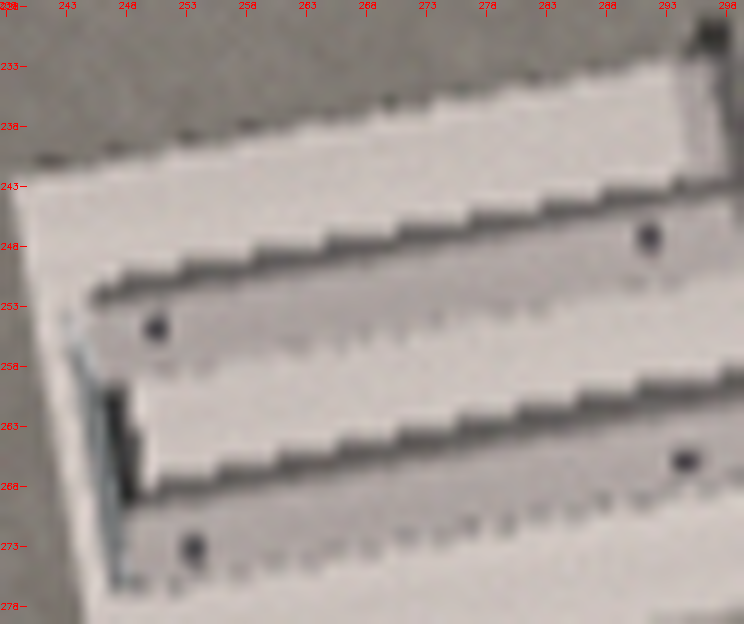

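View pics/z3.png

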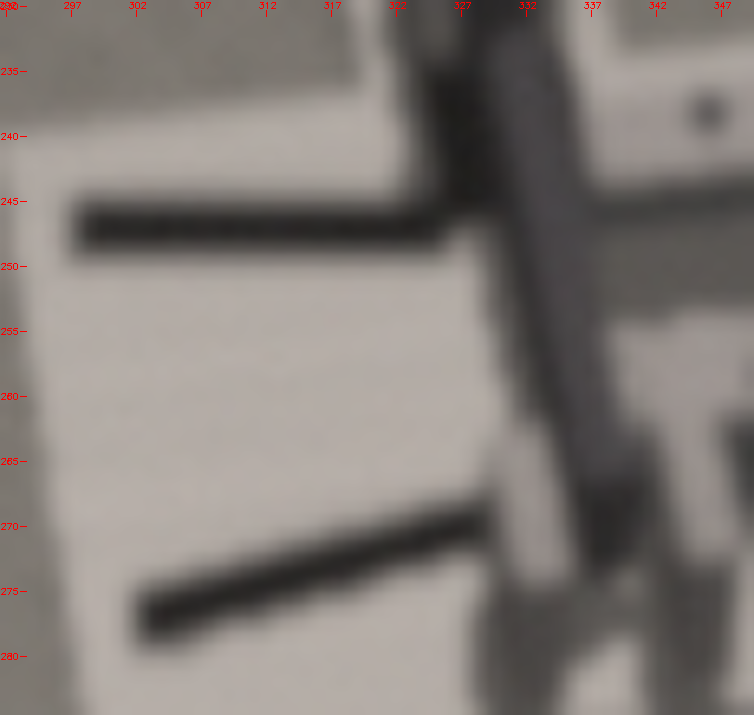

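```bash
cat > fit1.py <<'E'
from dockfit import *
t=eyes.get_image('top');s=eyes.get_image('scene')
pts=[(t,303.8,230.8,-9,-64,46),(t,307,230.4,-18,-64,46),(t,307.7,240.4,-18,-36,46),(t,304.6,241.7,-9,-36,46),
(t,294.1,232.2,18,-64,46),(t,297.2,232.1,9,-64,46),(t,298.4,242,9,-36,46),(t,294.9,242.6,18,-36,46),
(s,333.3,274.1,-13.5,-64,46),(s,345.7,272.7,13.5,-64,46)]
# line: image point near model line a-b
ln=[(t,251.7,258.5,(0,-15,37),(160,-15,37)),(t,295,250.4,(0,-15,37),(160,-15,37)),
(t,250.8,268.8,(0,15,37),(160,15,37)),(t,299.2,259.6,(0,15,37),(160,15,37)),
(t,248.5,262,(160,-20,6),(160,20,6)),(t,249.2,268,(160,-20,6),(160,20,6)),
(t,307.7,244.7,(-76,-37,16),(-12,-26.5,16)),(t,328.1,236.9,(-76,-37,16),(-12,-26.5,16)),
(t,310.9,263.6,(-76,37,16),(-12,26.5,16)),(t,333.1,262.6,(-76,37,16),(-12,26.5,16)),
(s,301.9,274.9,(-76,-37,16),(-12,-26.5,16)),(s,328.4,268,(-76,-37,16),(-12,-26.5,16)),
(s,297.3,248.7,(-76,37,6),(-12,26.5,6)),(s,325.3,248.7,(-76,37,6),(-12,26.5,6)),
(s,339.6,255,(0,-15,37),(160,-15,37)),(s,407.6,246.4,(0,-15,37),(160,-15,37)),
(s,336.9,243.6,(0,15,37),(160,15,37)),(s,404.6,236.4,(0,15,37),(160,15,37))]
def res(p,full=False):
    r=[]
    for im,u,v,x,y,z in pts: r+=list(proj(im,T(p,np.array([x,y,z])*mm))[0]-[u,v])
    for im,u,v,a,b in ln:
        q=proj(im,T(p,np.array([a,b])*mm)); d=q[1]-q[0];n=np.array([-d[1],d[0]])/np.linalg.norm(d)
        r.append(n@(q[0]-[u,v]))
    return np.array(r)
if __name__=='__main__':
    f=least_squares(res,[.605,.03,1.72],loss='soft_l1',f_scale=.5)
    print(f.x,np.degrees(f.x[2]));r=res(f.x);print(np.round(r[:2*len(pts)].reshape(-1,2),2).tolist());print(np.round(r[2*len(pts):],2))
    # per-camera
    for c in (t,s):
        k=[i for i,q in enumerate(pts) for _ in (0,1) ]
        m=np.array([q[0] is c for q in pts for _ in (0,1)]+[q[0] is c for q in ln])
        print(least_squares(lambda p:res(p)[m],f.x,loss='soft_l1',f_scale=.5).x)
    overlay(t,f.x,.085,'ov_t1',(230,215,350,320),6);overlay(s,f.x,.085,'ov_s1',(280,190,440,300),5)
    print(T(f.x,np.array([[0,0,0],[-18,-50,32],[-50,0,6],[160,0,6],[0,134-92,62],[0,134,62]])*mm).round(4))
E
python3 fit1.py
```

```text
[0.60380142 0.03240729 1.71635422] 98.33985283319531
[[-0.43, 0.27], [-0.41, 0.12], [0.62, 0.11], [0.5, -0.63], [-0.4, 0.54], [-0.27, 0.08], [0.25, 0.18], [0.53, 0.14], [-0.7, 0.7], [0.1, 0.37]]
[ 0.28 -0.31 -0.59 -1.37  0.7   0.39  0.1  -0.59  0.1  -0.69  0.05 -0.34
  0.5   0.77  0.85  0.82  0.72 -0.49]
[0.60448331 0.03205167 1.71842319]
[0.60252954 0.03332206 1.71621205]
[[ 0.6038  0.0324  0.    ]
 [ 0.6559  0.0218  0.032 ]
 [ 0.6111 -0.0171  0.006 ]
 [ 0.5806  0.1907  0.006 ]
 [ 0.5622  0.0263  0.062 ]
 [ 0.4712  0.013   0.062 ]]
```

View pics/ov_t1.png

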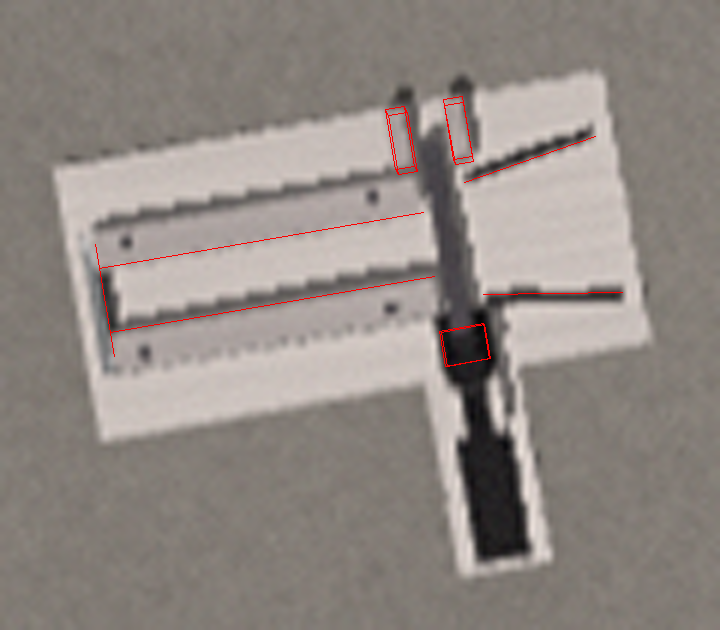

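View pics/ov_s1.png

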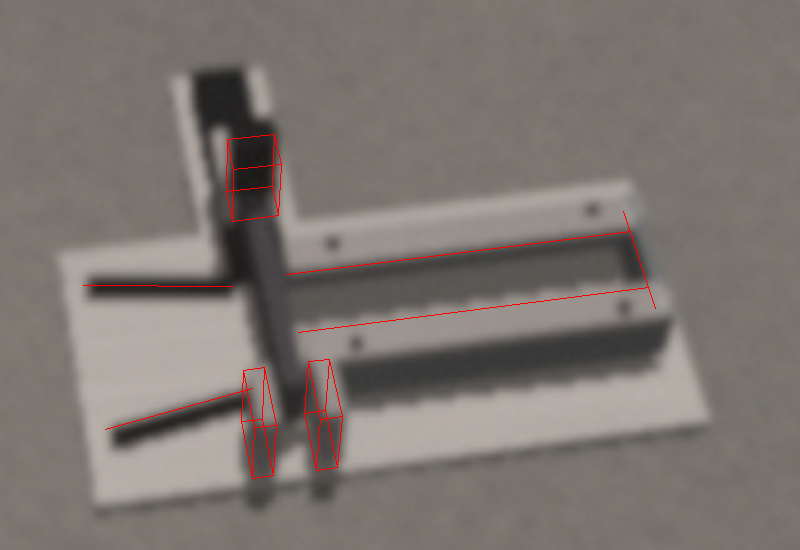

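```bash
cat > modfit.py <<'E'
from dockfit import *
from scipy.optimize import minimize
def corners(x0,x1,y0,y1,z0,z1): return np.array([(x,y,z) for x in(x0,x1) for y in(y0,y1) for z in(z0,z1)])*mm
B=corners(-23,23,-23,23,0,20);F=corners(-15,15,-7,7,20,72)
def sil(im,p,z=0,S=8,win=None):
    x0,y0,x1,y1=win; m=np.zeros(((y1-y0)*S,(x1-x0)*S),np.uint8)
    for C in(B,F):
        q=proj(im,T(p,C+[0,0,z])); h=cv2.convexHull((((q-[x0,y0]+.5)*S)).astype(np.float32)).round().astype(np.int32)
        cv2.fillConvexPoly(m,h,1)
    return cv2.resize(m.astype(np.float32),(x1-x0,y1-y0),interpolation=cv2.INTER_AREA)
def cost(p,obs):
    c=0
    for im,mask,win in obs:
        x0,y0,x1,y1=win; m=sil(im,p,win=win); c+=np.abs(m-mask[y0:y1,x0:x1]).sum()/mask.sum()
    return c
def fit(obs,x,y):
    best=None
    for a in np.radians(np.arange(0,180,15)):
        p=np.array([x,y,a]);r=minimize(cost,p,args=(obs,),method='Nelder-Mead',options=dict(initial_simplex=p+np.array([[0,0,0],[.006,0,0],[0,.006,0],[0,0,.2]]),xatol=1e-4,fatol=1e-4,maxiter=150))
        if best is None or r.fun<best.fun:best=r
    return best
def measure(tries=None,verbose=True):
    t=eyes.get_image('top');s=eyes.get_image('scene')
    mt=spotter.trace('module1','top');ms=spotter.trace('module1','scene')
    out=[]
    for d in mt:
        u,v,w,h=d['extent'];X=ray(t,u,v,.03)
        m=d['mask']; col=t['color'][m].astype(float)
        e=cv2.dilate(m.astype(np.uint8),np.ones((5,5)))>0
        hsv=cv2.cvtColor(t['color'],cv2.COLOR_RGB2HSV)[m].astype(int)
        fr=lambda lo,hi:((hsv[:,1]>90)&(hsv[:,0]>=lo)&(hsv[:,0]<hi)).mean()
        info=dict(conf=d['confidence'],uv=(u,v),green=fr(45,95),blue=fr(100,130),pink=fr(150,180),area=m.sum())
        # match in scene
        q=proj(s,np.array([[X[0],X[1],.035]]))[0]
        best=min(ms,key=lambda k:np.hypot(*(np.array(k['extent'][:2])-q)),default=None)
        obs=[]
        W=lambda m:(max(0,int(np.nonzero(m)[1].min())-12),max(0,int(np.nonzero(m)[0].min())-12),min(640,int(np.nonzero(m)[1].max())+13),min(480,int(np.nonzero(m)[0].max())+13))
        obs.append((t,m.astype(np.float32),W(m)))
        if best is not None and np.hypot(*(np.array(best['extent'][:2])-q))<18: obs.append((s,best['mask'].astype(np.float32),W(best['mask'])))
        info['n']=len(obs); info['XY']=X[:2]; info['obs']=obs
        out.append(info)
    return t,s,out
E
python3 - <<'E'
from modfit import *
t,s,o=measure()
vis={'top':t['color'][:,:,::-1].copy(),'scene':s['color'][:,:,::-1].copy()}
for i in o:
    print({k:np.round(v,2) for k,v in i.items() if k!='obs'})
    if i['green']>.1 and i['blue']<.2:
        f=fit(i['obs'],*i['XY']);print('  fit',f.x.round(4),np.degrees(f.x[2]),f.fun)
        fs=[fit([ob],*i['XY']).x.round(4) for ob in i['obs']];print(fs)
        for im,m,w in i['obs']:
            n='top' if im is t else 'scene'
            cs=cv2.findContours(m.astype(np.uint8),cv2.RETR_EXTERNAL,cv2.CHAIN_APPROX_NONE)[0]
            x0,y0,x1,y1=w;c=cv2.resize(im['color'][y0:y1,x0:x1,::-1],None,fx=8,fy=8,interpolation=cv2.INTER_CUBIC)
            for k in cs: cv2.polylines(c,[((k-[x0,y0])*8+4)],True,(0,255,255),1)
            for C in(B,F):
                h=cv2.convexHull((((proj(im,T(f.x,C))-[x0,y0]+.5)*8)).astype(np.float32)).astype(np.int32);cv2.polylines(c,[h],True,(0,0,255),1)
            cv2.imwrite(f'pics/m_{n}_{int(i["uv"][0])}.png',c)
E
ls pics | grep m_
python3 - <<'E'
import cv2,glob,numpy as np
fs=sorted(glob.glob('pics/m_*.png'));ims=[cv2.imread(f) for f in fs];H=max(i.shape[0] for i in ims)
c=np.hstack([cv2.copyMakeBorder(i,0,H-i.shape[0],0,4,0) for i in ims]);k=min(1,800/c.shape[1]);cv2.imwrite('pics/mm0.png',cv2.resize(c,None,fx=k,fy=k));print(fs)
E
```

```text
{'conf': np.float64(0.82), 'uv': array([389.1, 309.9]), 'green': np.float64(0.1), 'blue': np.float64(0.0), 'pink': np.float64(0.0), 'area': np.int64(248), 'n': np.int64(2), 'XY': array([ 0.44, -0.2 ])}
  fit [ 0.4353 -0.2016  3.0322] 173.73276583725604 0.32315951585769653
[array([ 0.4373, -0.2011,  1.4705]), array([ 0.4332, -0.2013, -0.0562])]
{'conf': np.float64(0.73), 'uv': array([447. , 224.3]), 'green': np.float64(0.0), 'blue': np.float64(0.96), 'pink': np.float64(0.0), 'area': np.int64(268), 'n': np.int64(2), 'XY': array([ 0.68, -0.37])}
{'conf': np.float64(0.66), 'uv': array([473.4, 271.2]), 'green': np.float64(0.0), 'blue': np.float64(0.89), 'pink': np.float64(0.0), 'area': np.int64(317), 'n': np.int64(2), 'XY': array([ 0.55, -0.44])}
{'conf': np.float64(0.65), 'uv': array([422.5, 301.2]), 'green': np.float64(0.0), 'blue': np.float64(0.0), 'pink': np.float64(0.93), 'area': np.int64(275), 'n': np.int64(2), 'XY': array([ 0.47, -0.29])}
m_scene_389.png
m_top_389.png
['pics/m_scene_389.png', 'pics/m_top_389.png']
```

View pics/mm0.png

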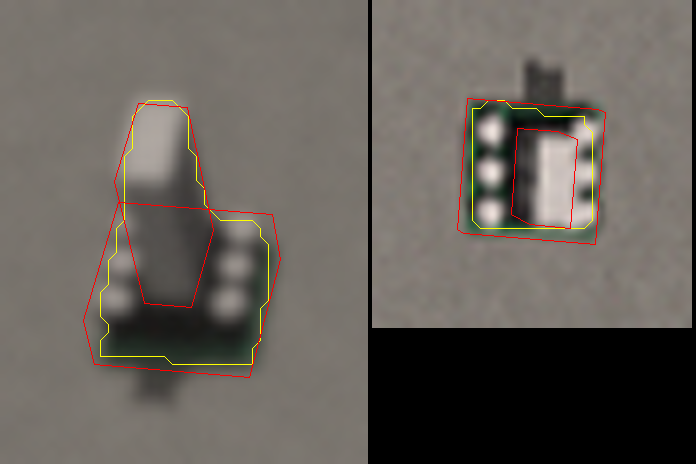

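```bash
cat > zoom.py <<'E'
import cv2
def g(im,x0,y0,x1,y1,f,n=None,step=5):
    c=cv2.resize(im[y0:y1,x0:x1],None,fx=f,fy=f,interpolation=cv2.INTER_CUBIC)
    for x in range(x0,x1,step): cv2.putText(c,str(x),(int((x-x0+.5)*f)-8,8),0,.3,(0,0,255),1); cv2.line(c,(int((x-x0+.5)*f),10),(int((x-x0+.5)*f),16),(0,0,255),1)
    for y in range(y0,y1,step): cv2.putText(c,str(y),(0,int((y-y0+.5)*f)+3),0,.3,(0,0,255),1); cv2.line(c,(20,int((y-y0+.5)*f)),(26,int((y-y0+.5)*f)),(0,0,255),1)
    if n: cv2.imwrite('pics/'+n,c)
    return c
E
python3 - <<'E'
import cv2,numpy as np
from zoom import g
t=cv2.imread('pics/top0.png');s=cv2.imread('pics/scene0.png')
a=g(t,375,297,405,327,13);b=g(s,217,172,247,212,13)
c=g(t,424,250,454,280,13);d=g(s,145,216,180,256,13)
def st(a,b):
    H=max(a.shape[0],b.shape[0]);return np.hstack([cv2.copyMakeBorder(i,0,H-i.shape[0],0,4,0) for i in(a,b)])
cv2.imwrite('pics/ma.png',st(a,b)[:600]);cv2.imwrite('pics/mb.png',st(c,d)[:600])
E
```

```text
(no output)
```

View pics/ma.png

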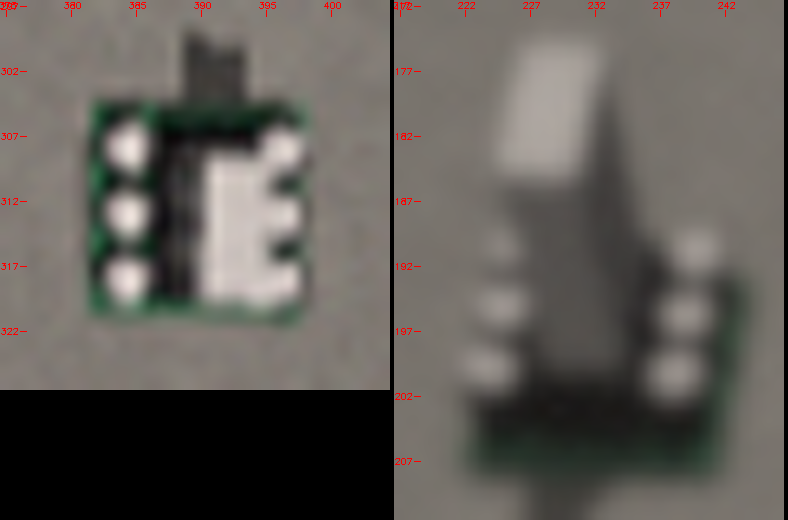

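View pics/mb.png

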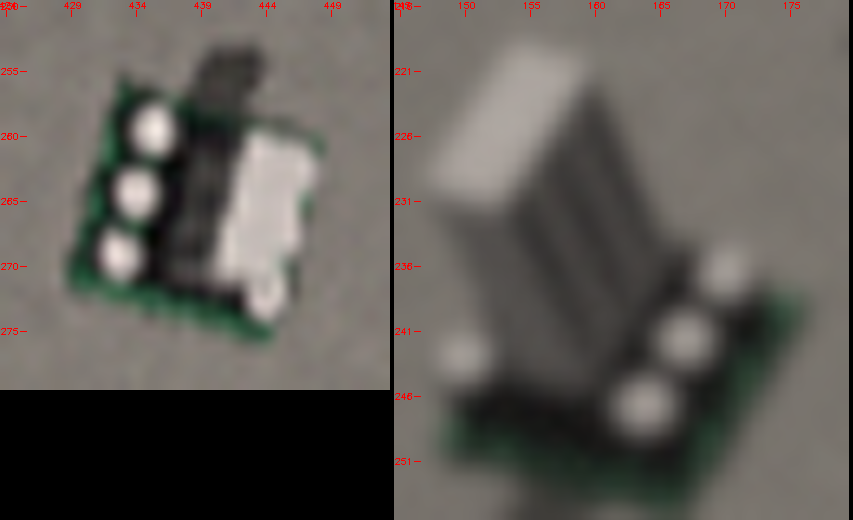

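```bash
cat > mclick.py <<'E'
from dockfit import *
def solve(obs,p0):
    def r(p):
        o=[]
        for im,u,v,x,y,z in obs:o+=list(proj(im,T(p,np.array([x,y,z])*mm))[0]-[u,v])
        return np.array(o)
    f=least_squares(r,p0,loss='soft_l1',f_scale=.7);return f.x,r(f.x).reshape(-1,2)
E
python3 - <<'E'
from mclick import *
t=eyes.get_image('top');s=eyes.get_image('scene')
A=[(t,381.8,304.4,23,23,3),(t,398,304.8,23,-23,3),(t,381.6,320.3,-23,23,3),(t,397.6,321.1,-23,-23,3),(t,390.5,308.2,15,7,72),(t,389.9,319.8,-15,7,72),
(s,226.6,174.6,-15,-7,72),(s,232.7,174.7,-15,7,72),(s,230.4,185.5,15,7,72),(s,224.4,185.3,15,-7,72),(s,222.2,207.7,23,-23,0),(s,241,207.8,23,23,0),(s,243.7,193.3,-23,23,3)]
Bm=[(t,433.1,255.5,23,23,3),(t,448.3,260.7,23,-23,3),(t,428.9,271.2,-23,23,3),(t,444.1,275.5,-23,-23,3),(t,442.3,259.9,15,7,72),(t,440.3,270.7,-15,7,72),
(s,153.8,218.7,-15,-7,72),(s,160,219.5,-15,7,72),(s,153,231.8,15,7,72),(s,147.5,229.5,15,-7,72),(s,148.4,250.9,23,-23,0),(s,166.5,254.9,23,23,0),(s,175.7,238.6,-23,23,3)]
for n,o,p in(('A',A,[.44,-.2,0]),('B',Bm,[.55,-.33,-.2])):
    x,r=solve(o,p);print(n,x.round(4),np.degrees(x[2]).round(1));print(np.round(r,1).tolist())
    for c in(t,s):print(solve([q for q in o if q[0] is c],p)[0].round(4))
E
```

```text
A [ 0.4345 -0.2023 -0.0541] -3.1
[[-0.4, 0.2], [-0.3, 0.2], [-0.6, 0.7], [-0.3, 0.3], [-0.5, 0.7], [-0.1, 0.2], [-0.4, 0.7], [-0.4, 0.8], [-0.2, -0.2], [-0.5, -0.2], [-0.6, 0.5], [0.1, 1.2], [0.1, 0.1]]
[ 0.4355 -0.2034 -0.0611]
[ 0.4332 -0.2018 -0.0515]
B [ 0.5615 -0.3447 -0.2931] -16.8
[[-0.7, 1.0], [-0.2, 0.1], [-0.6, 1.0], [-0.1, 1.0], [-0.0, 0.2], [-0.8, 0.0], [-0.3, 0.3], [-0.5, 1.0], [-0.4, -0.3], [-1.0, 0.4], [-0.6, 0.0], [0.4, 0.9], [0.5, 0.0]]
[ 0.563  -0.346  -0.3043]
[ 0.5606 -0.3442 -0.2858]
```

Emit:
arm_command(steps=[{"dr":[0,0,-6.1],"dp":[25,37,0],"grip":0.6},{"dr":[0,0,-6.1],"dp":[53,78,0],"grip":0.6},{"dr":[0,0,-6.1],"dp":[80,118,0],"grip":0.6},{"dr":[0,0,-6.1],"dp":[107,158,0],"grip":0.6},{"dr":[0,0,-6.1],"dp":[135,199,0],"grip":0.6}])

```text
time_s: 1.6
position: [0.2863, -0.3802, 0.2006]
orientation: [-3.141, -0.0, -1.424]
force: [1.7, 0.1, 0.2]
opening: 0.612
```

Emit:
arm_command(steps=[{"dr":[0,0,0],"dp":[27,40,-5],"grip":0.6},{"dr":[0,0,0],"dp":[55,81,-10],"grip":0.6},{"dr":[0,0,0],"dp":[82,121,-15],"grip":0.6},{"dr":[0,0,0],"dp":[110,162,-20],"grip":0.6},{"dr":[0,0,0],"dp":[138,204,-25],"grip":0.6}])

```text
time_s: 2.1
position: [0.424, -0.1766, 0.1757]
orientation: [-3.141, -0.001, -1.424]
force: [1.0, 0.4, -0.4]
opening: 0.602
```

Emit:
arm_command(steps=[{"dr":[0,0,0],"dp":[27,40,-5],"grip":0.6},{"dr":[0,0,0],"dp":[55,81,-10],"grip":0.6},{"dr":[0,0,0],"dp":[82,121,-15],"grip":0.6},{"dr":[0,0,0],"dp":[110,162,-20],"grip":0.6},{"dr":[0,0,0],"dp":[138,203,-25],"grip":0.6}])

```text
time_s: 2.6
position: [0.5621, 0.0266, 0.1506]
orientation: [-3.141, -0.0, -1.423]
force: [0.5, -0.5, 0.5]
opening: 0.599
```

Run:
```python
from h import *
from zoom import g
im=save('scene','s1');t=save('top','t1')
print(proj(im,np.array([.562,.0264,.151])),proj(im,np.array([.562,.0264,.08])))
g(np.ascontiguousarray(im['color'][:,:,::-1]),290,130,400,290,5,'s1z.png',10)
```

```text
[[331.65003927 200.13401243]] [[330.93669308 222.40342497]]
```

View pics/t1.png

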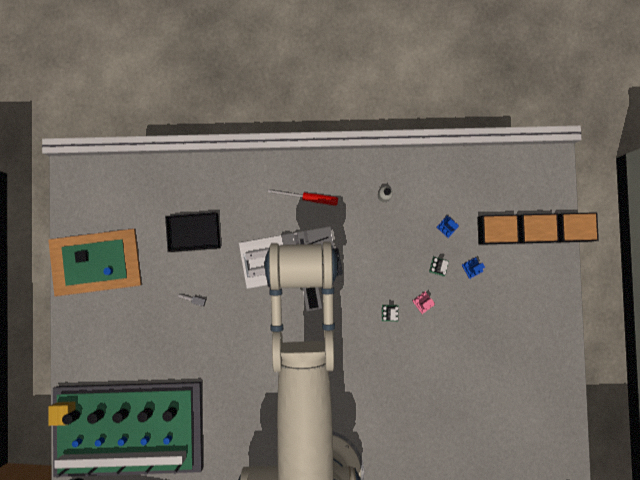

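View pics/s1z.png

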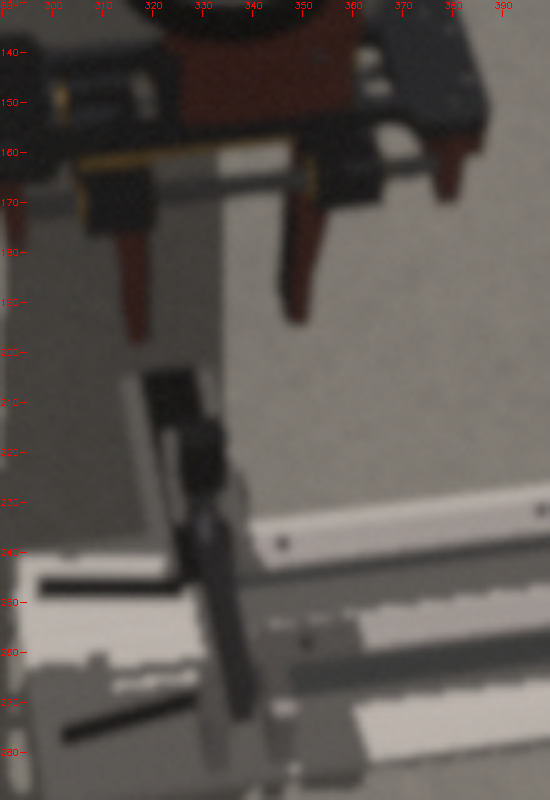

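Run:
```python
from fit1 import *
p=[.6040,.0320,1.7174]
for g in(.06,.07,.075,.08,.085,.092):
    print(g,proj(t,T(p,np.array([[0,134-g*1e3-8,80],[0,134-g*1e3+8,80]])*mm)).round(1).tolist(),proj(s,T(p,np.array([[0,134-g*1e3-8,80],[0,134-g*1e3+8,80]])*mm)).round(1).tolist())
import cv2
from zoom import g
T0=cv2.imread('pics/top0.png');S0=cv2.imread('pics/scene0.png')
import numpy as np
a=g(T0,295,255,320,310,10);b=g(S0,310,200,345,255,10)
cv2.imwrite('pics/gg.png',np.hstack([a,b]))
```

```text
0.06 [[308.2, 278.1], [309.2, 284.0]] [[328.8, 213.7], [327.6, 208.0]]
0.07 [[307.6, 274.5], [308.6, 280.3]] [[329.6, 217.4], [328.4, 211.6]]
0.075 [[307.3, 272.6], [308.3, 278.5]] [[330.0, 219.2], [328.7, 213.4]]
0.08 [[306.9, 270.8], [308.0, 276.7]] [[330.4, 221.1], [329.1, 215.2]]
0.085 [[306.6, 269.0], [307.6, 274.8]] [[330.8, 222.9], [329.5, 217.0]]
0.092 [[306.2, 266.4], [307.2, 272.3]] [[331.3, 225.6], [330.1, 219.6]]
```

View pics/gg.png

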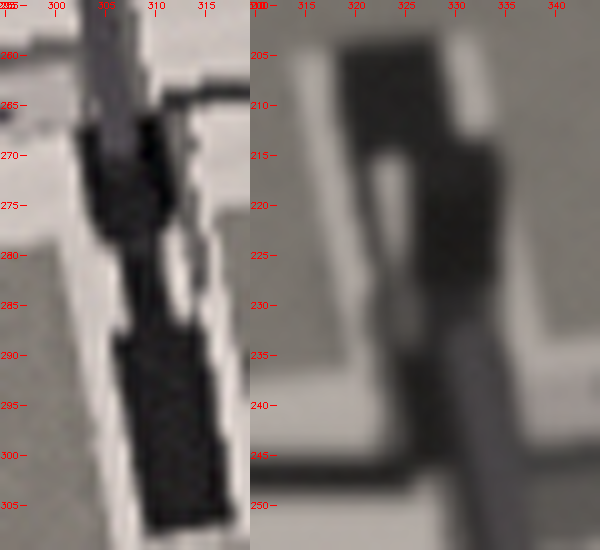

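Emit:
arm_command(steps=[{"dr":[0,0,0],"dp":[-16,-3,-10],"grip":0.6},{"dr":[0,0,0],"dp":[-16,-3,-40],"grip":0.6},{"dr":[0,0,0],"dp":[-16,-3,-70],"grip":0.6},{"dr":[0,0,0],"dp":[-16,-3,-97],"grip":0.6},{"dr":[0,0,0],"dp":[-16,-3,-97],"grip":0.6}])

```text
time_s: 3.3
position: [0.5423, 0.0201, 0.0499]
orientation: [3.135, 0.001, -1.426]
force: [-0.6, 1.6, 0.2]
opening: 0.601
```

Emit:
arm_command(steps=[{"dr":[0,0,0],"dp":[0,0,0],"grip":0.1},{"dr":[0,0,0],"dp":[0,0,0],"grip":0.1},{"dr":[0,0,0],"dp":[0,0,0],"grip":0.1},{"dr":[0,0,0],"dp":[0,0,0],"grip":0.1},{"dr":[0,0,0],"dp":[0,0,0],"grip":0.1}], newtons=10)

```text
time_s: 3.8
position: [0.5457, 0.0244, 0.0552]
orientation: [-3.139, 0.005, -1.422]
force: [-1.1, 9.0, 2.9]
opening: 0.22
```

Emit:
arm_command(steps=[{"dr":[0,0,0],"dp":[0,1,0],"grip":0.1},{"dr":[0,0,0],"dp":[0,1,0],"grip":0.1},{"dr":[0,0,0],"dp":[0,1,0],"grip":0.1},{"dr":[0,0,0],"dp":[0,1,0],"grip":0.1}])

```text
time_s: 4.2
position: [0.5457, 0.0244, 0.0552]
orientation: [-3.139, 0.003, -1.422]
force: [-1.6, 5.8, 5.4]
opening: 0.22
```

Emit:
arm_command(steps=[{"dr":[0,0,0],"dp":[0,2,0],"grip":0.1},{"dr":[0,0,0],"dp":[0,2,0],"grip":0.1},{"dr":[0,0,0],"dp":[0,2,0],"grip":0.1},{"dr":[0,0,0],"dp":[0,2,0],"grip":0.1}])

```text
time_s: 4.6
position: [0.5459, 0.0245, 0.0552]
orientation: [-3.14, -0.001, -1.423]
force: [-2.4, 0.4, 6.0]
opening: 0.222
```

Emit:
arm_command(steps=[{"dr":[0,0,0],"dp":[-10,-1.5,0],"grip":0.1},{"dr":[0,0,0],"dp":[-20,-3,0],"grip":0.1},{"dr":[0,0,0],"dp":[-30,-4.4,0],"grip":0.1},{"dr":[0,0,0],"dp":[-40,-5.9,0],"grip":0.1},{"dr":[0,0,0],"dp":[-50,-7.4,0],"grip":0.1}], newtons=15)

```text
time_s: 5.1
position: [0.496, 0.0169, 0.0552]
orientation: [-3.138, -0.001, -1.424]
force: [2.8, 1.1, 6.1]
opening: 0.221
```

Emit:
arm_command(steps=[{"dr":[0,0,0],"dp":[-8,-1.2,0],"grip":0.1},{"dr":[0,0,0],"dp":[-14,-2.1,0],"grip":0.1},{"dr":[0,0,0],"dp":[-20,-3,0],"grip":0.1},{"dr":[0,0,0],"dp":[-25,-3.7,0],"grip":0.1},{"dr":[0,0,0],"dp":[-25,-3.7,0],"grip":0.1}])

```text
time_s: 5.6
position: [0.4716, 0.0131, 0.0552]
orientation: [-3.136, -0.001, -1.424]
force: [5.2, -0.7, 4.4]
opening: 0.223
```

Emit:
arm_command(steps=[{"dr":[0,0,0],"dp":[-3,-0.5,0],"grip":0.1},{"dr":[0,0,0],"dp":[-5,-0.8,0],"grip":0.1},{"dr":[0,0,0],"dp":[-5,-0.8,0],"grip":0.1},{"dr":[0,0,0],"dp":[-5,-0.8,0],"grip":0.1}])

```text
time_s: 6.0
position: [0.4703, 0.0129, 0.0553]
orientation: [-3.128, -0.001, -1.423]
force: [19.5, 2.4, -3.6]
opening: 0.224
```

Emit:
arm_command(steps=[{"dr":[0,0,0],"dp":[4,0.6,0],"grip":0.1},{"dr":[0,0,0],"dp":[4,0.6,0],"grip":0.6},{"dr":[0,0,0],"dp":[4,0.6,0],"grip":0.6},{"dr":[0,0,0],"dp":[4,0.6,0],"grip":0.6},{"dr":[0,0,0],"dp":[4,0.6,20],"grip":0.6}])

```text
time_s: 6.5
position: [0.4668, 0.0133, 0.0703]
orientation: [3.135, 0.001, -1.424]
force: [-0.4, 0.1, 0.3]
opening: 0.546
```

Emit:
arm_command(steps=[{"dr":[0,0,0],"dp":[0,0,40],"grip":0.6},{"dr":[0,0,0],"dp":[0,-40,66],"grip":0.6},{"dr":[0,0,-5],"dp":[-10,-85,66],"grip":0.6},{"dr":[0,0,-11.5],"dp":[-22,-130,66],"grip":0.6},{"dr":[0,0,-11.5],"dp":[-34,-175,66],"grip":0.6}])

```text
time_s: 7.0
position: [0.4343, -0.1631, 0.1394]
orientation: [3.141, -0.0, -1.627]
force: [1.4, -0.3, 0.2]
opening: 0.599
```

Run:
```python
from h import *
print(telemetry.state()['position'],telemetry.state()['opening'])
im=save('scene','s2');t=save('top','t2')
```

```text
[ 0.43428498 -0.16308685  0.1394253 ] 0.599225430057657
```

View pics/s2.png

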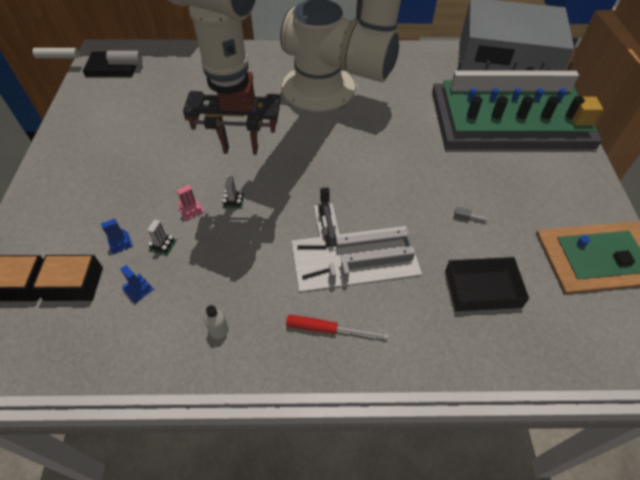

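View pics/t2.png

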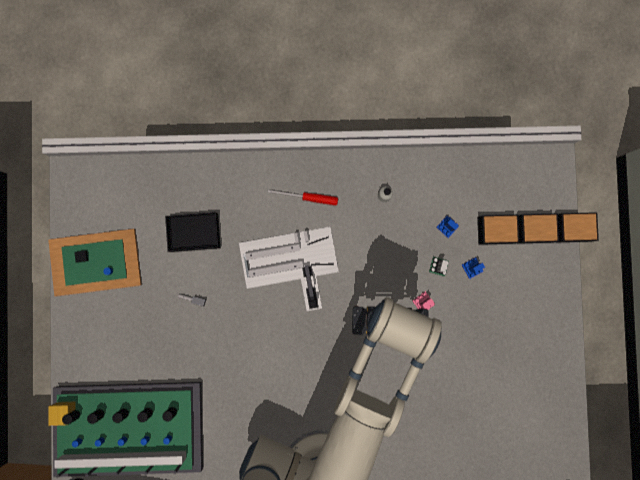

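Emit:
arm_command(steps=[{"dr":[0,0,0],"dp":[0,-40,0],"grip":0.55},{"dr":[0,0,0],"dp":[0,-40,-20],"grip":0.55},{"dr":[0,0,0],"dp":[0,-40,-60],"grip":0.55},{"dr":[0,0,0],"dp":[0,-40,-100],"grip":0.55},{"dr":[0,0,0],"dp":[0,-40,-100],"grip":0.55}], newtons=9)

```text
time_s: 7.6
position: [0.4315, -0.1988, 0.033]
orientation: [3.131, 0.006, -1.624]
force: [-0.3, 0.6, -0.0]
opening: 0.553
```

Emit:
arm_command(steps=[{"dr":[0,0,0],"dp":[0,0,0],"grip":0.4},{"dr":[0,0,0],"dp":[0,0,0],"grip":0.3},{"dr":[0,0,0],"dp":[0,0,0],"grip":0.2},{"dr":[0,0,0],"dp":[0,0,0],"grip":0.1},{"dr":[0,0,0],"dp":[0,0,0],"grip":0.05}], newtons=9)

```text
time_s: 8.1
position: [0.4359, -0.2022, 0.0409]
orientation: [-3.14, -0.001, -1.624]
force: [-0.2, -1.2, 2.9]
opening: 0.163
```

Run:
```python
from h import *
from zoom import g
print(telemetry.state()['position'],telemetry.state()['opening'],telemetry.state()['force'])
im=save('scene','s3')
g(np.ascontiguousarray(im['color'][:,:,::-1]),170,130,290,230,6,'s3z.png',10)
```

```text
[ 0.43591347 -0.20216335  0.04094694] 0.16297120129817017 [-0.15893784 -1.15091628  2.93645523]
```

View pics/s3z.png

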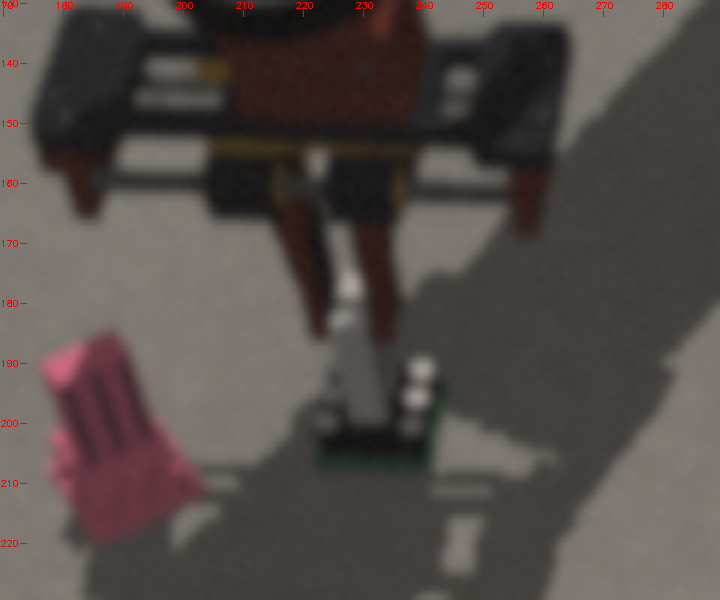

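Emit:
arm_command(steps=[{"dr":[0,0,0],"dp":[0,0,6],"grip":0.05},{"dr":[0,0,0],"dp":[0,0,14],"grip":0.05},{"dr":[0,0,0],"dp":[0,0,22],"grip":0.05},{"dr":[0,0,0],"dp":[0,0,30],"grip":0.05},{"dr":[0,0,0],"dp":[0,0,30],"grip":0.05}], newtons=11)

```text
time_s: 8.65
position: [0.436, -0.2021, 0.0714]
orientation: [-3.139, -0.001, -1.624]
force: [0.2, 0.5, -2.1]
opening: 0.158
```

Emit:
arm_command(steps=[{"dr":[0,0,6],"dp":[12,12,0],"grip":0.05},{"dr":[0,0,13],"dp":[24,24,0],"grip":0.05},{"dr":[0,0,20],"dp":[36,36,0],"grip":0.05},{"dr":[0,0,27],"dp":[48,48,0],"grip":0.05},{"dr":[0,0,34],"dp":[60,60,0],"grip":0.05}])

```text
time_s: 9.15
position: [0.4956, -0.1411, 0.0693]
orientation: [3.141, 0.0, -1.026]
force: [-0.6, 0.2, -2.0]
opening: 0.156
```

Emit:
arm_command(steps=[{"dr":[0,0,7],"dp":[12,12,0],"grip":0.05},{"dr":[0,0,14],"dp":[24,24,0],"grip":0.05},{"dr":[0,0,21],"dp":[36,36,0],"grip":0.05},{"dr":[0,0,28],"dp":[48,48,0],"grip":0.05},{"dr":[0,0,35],"dp":[60,60,0],"grip":0.05}])

```text
time_s: 9.65
position: [0.5556, -0.0811, 0.0692]
orientation: [3.141, 0.001, -0.415]
force: [-0.5, -0.2, -1.5]
opening: 0.159
```

Emit:
arm_command(steps=[{"dr":[0,0,8],"dp":[14,15,0],"grip":0.05},{"dr":[0,0,16],"dp":[28,30,0],"grip":0.05},{"dr":[0,0,24],"dp":[42,46,0],"grip":0.05},{"dr":[0,0,32.5],"dp":[56,61,0],"grip":0.05},{"dr":[0,0,32.5],"dp":[56,61,0],"grip":0.05}])

```text
time_s: 10.15
position: [0.6121, -0.0188, 0.0688]
orientation: [-3.141, 0.0, 0.152]
force: [-0.4, 0.3, -2.2]
opening: 0.158
```

Run:
```python
from h import *
from zoom import g
st=telemetry.state();print(st['position'],st['orientation'],st['opening'],st['force'])
im=save('scene','s4')
g(np.ascontiguousarray(im['color'][:,:,::-1]),270,150,430,290,5,'s4z.png',10)
```

```text
[ 0.61206199 -0.01880063  0.06884215] [-3.14062013e+00  4.05350985e-04  1.52224818e-01] 0.15752136707155154 [-0.41679496  0.32889984 -2.17900078]
```

View pics/s4z.png

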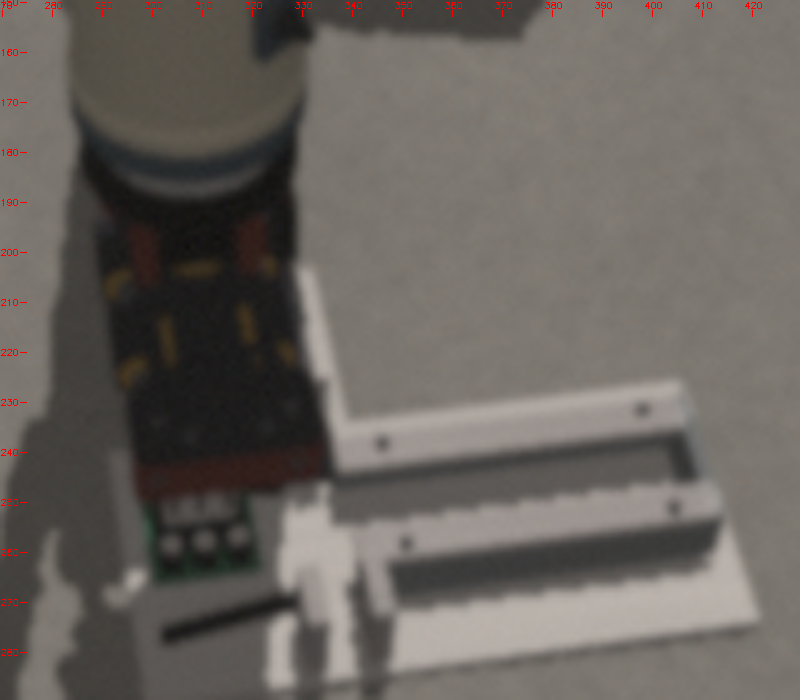

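Emit:
arm_command(steps=[{"dr":[0,0,0],"dp":[0,0,-8],"grip":0.05},{"dr":[0,0,0],"dp":[0,0,-14],"grip":0.05},{"dr":[0,0,0],"dp":[0,0,-18],"grip":0.05},{"dr":[0,0,0],"dp":[0,0,-20.5],"grip":0.05},{"dr":[0,0,0],"dp":[0,0,-20.5],"grip":0.05}])

```text
time_s: 10.7
position: [0.6108, -0.021, 0.0485]
orientation: [-3.141, 0.001, 0.146]
force: [0.1, -0.5, -1.4]
opening: 0.16
```

Emit:
arm_command(steps=[{"dr":[0,0,0],"dp":[-1.5,9.9,0],"grip":0.05},{"dr":[0,0,0],"dp":[-3,19.8,0],"grip":0.05},{"dr":[0,0,0],"dp":[-4.5,29.7,0],"grip":0.05},{"dr":[0,0,0],"dp":[-5.2,34.6,0],"grip":0.05},{"dr":[0,0,0],"dp":[-5.2,34.6,0],"grip":0.05}])

```text
time_s: 11.2
position: [0.606, 0.0151, 0.0493]
orientation: [-3.142, -0.0, 0.149]
force: [0.3, -0.9, -2.0]
opening: 0.156
```

Emit:
arm_command(steps=[{"dr":[0,0,0],"dp":[-1.5,9.9,0],"grip":0.05},{"dr":[0,0,0],"dp":[-3,19.8,0],"grip":0.05},{"dr":[0,0,0],"dp":[-4.5,29.7,0],"grip":0.05},{"dr":[0,0,0],"dp":[-6,39.6,0],"grip":0.05},{"dr":[0,0,0],"dp":[-6,39.6,0],"grip":0.05}])

```text
time_s: 11.7
position: [0.5998, 0.0552, 0.0492]
orientation: [-3.141, -0.0, 0.149]
force: [-0.8, -0.7, -2.3]
opening: 0.158
```

Run:
```python
from h import *
from zoom import g
st=telemetry.state();print(st['position'],st['orientation'],st['opening'],st['force'])
im=save('scene','s5')
g(np.ascontiguousarray(im['color'][:,:,::-1]),270,150,430,290,5,'s5z.png',10)
```

```text
[0.59983118 0.05516457 0.04915896] [-3.14105346e+00 -9.66968407e-05  1.49023975e-01] 0.15810112534522047 [-0.79661345 -0.74650891 -2.27516851]
```

View pics/s5z.png

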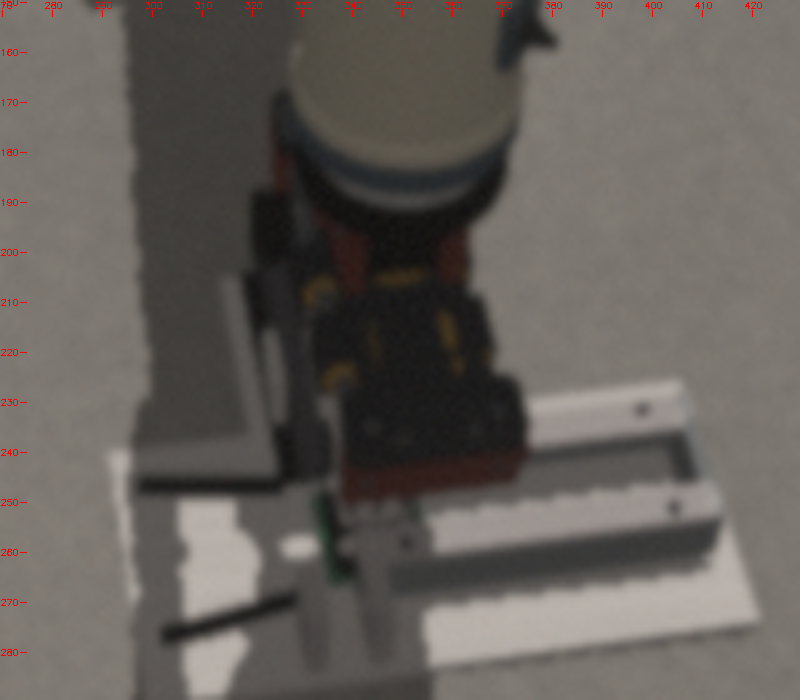

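Emit:
arm_command(steps=[{"dr":[0,0,0],"dp":[-1.5,10,0],"grip":0.05},{"dr":[0,0,0],"dp":[-3,20,0],"grip":0.05},{"dr":[0,0,0],"dp":[-4.5,30,0],"grip":0.05},{"dr":[0,0,0],"dp":[-6,40,0],"grip":0.05},{"dr":[0,0,0],"dp":[-7.5,50,0],"grip":0.05}])

```text
time_s: 12.25
position: [0.5924, 0.1045, 0.0491]
orientation: [-3.142, 0.0, 0.148]
force: [0.7, -0.2, -2.0]
opening: 0.157
```

Emit:
arm_command(steps=[{"dr":[0,0,0],"dp":[-1.5,10,0],"grip":0.05},{"dr":[0,0,0],"dp":[-3,20,0],"grip":0.05},{"dr":[0,0,0],"dp":[-4.5,30,0],"grip":0.05},{"dr":[0,0,0],"dp":[-6,40,0],"grip":0.05},{"dr":[0,0,0],"dp":[-7.5,50,0],"grip":0.05}])

```text
time_s: 12.75
position: [0.5849, 0.1544, 0.0491]
orientation: [-3.142, -0.0, 0.147]
force: [-0.3, 0.2, -2.7]
opening: 0.163
```

Emit:
arm_command(steps=[{"dr":[0,0,0],"dp":[-0.4,3,0],"grip":0.05},{"dr":[0,0,0],"dp":[-0.9,6,0],"grip":0.05},{"dr":[0,0,0],"dp":[-0.9,6,0],"grip":0.05}])

```text
time_s: 13.05
position: [0.5841, 0.1597, 0.0491]
orientation: [3.142, 0.0, 0.148]
force: [0.3, 0.3, -2.1]
opening: 0.155
```

Emit:
arm_command(steps=[{"dr":[0,0,0],"dp":[-0.4,3,0],"grip":0.05},{"dr":[0,0,0],"dp":[-0.6,4,-1],"grip":0.05},{"dr":[0,0,0],"dp":[-0.6,4,-2.2],"grip":0.05},{"dr":[0,0,0],"dp":[-0.6,4,-2.2],"grip":0.05}])

```text
time_s: 13.45
position: [0.5838, 0.1635, 0.0473]
orientation: [-3.141, -0.001, 0.147]
force: [0.4, 0.1, 0.1]
opening: 0.156
```

Emit:
arm_command(steps=[{"dr":[0,0,0],"dp":[0,0,0],"grip":0.2},{"dr":[0,0,0],"dp":[0,0,0],"grip":0.35},{"dr":[0,0,0],"dp":[0,0,0],"grip":0.35},{"dr":[0,0,0],"dp":[0,0,15],"grip":0.35},{"dr":[0,0,0],"dp":[0,0,45],"grip":0.35}])

```text
time_s: 13.95
position: [0.582, 0.1631, 0.0902]
orientation: [3.141, 0.005, 0.147]
force: [1.0, -1.0, -0.5]
opening: 0.351
```

Emit:
arm_command(steps=[{"dr":[0,0,0],"dp":[0,0,30],"grip":0.5},{"dr":[0,0,-8],"dp":[-10,-35,50],"grip":0.5},{"dr":[0,0,-16],"dp":[-20,-75,50],"grip":0.5},{"dr":[0,0,-24],"dp":[-30,-115,50],"grip":0.5},{"dr":[0,0,-32],"dp":[-40,-155,50],"grip":0.5}])

```text
time_s: 14.45
position: [0.5434, 0.0072, 0.1437]
orientation: [-3.141, -0.002, -0.416]
force: [0.2, -0.3, -0.0]
opening: 0.501
```

Run:
```python
from h import *
from zoom import g
st=telemetry.state();print(st['position'],st['orientation'],st['opening'],st['force'])
im=save('scene','s6');t=save('top','t6')
a=g(np.ascontiguousarray(im['color'][:,:,::-1]),270,180,430,290,5,'s6z.png',10)
b=g(np.ascontiguousarray(t['color'][:,:,::-1]),230,215,350,320,5,'t6z.png',10)
c=g(np.ascontiguousarray(im['color'][:,:,::-1]),90,180,270,290,4,'s6m.png',10)
```

```text
[0.54335088 0.00723368 0.1437464 ] [-3.14088634e+00 -2.13637512e-03 -4.16280655e-01] 0.5010383212382823 [ 0.16693462 -0.30483418 -0.03927915]
```

View pics/s6z.png

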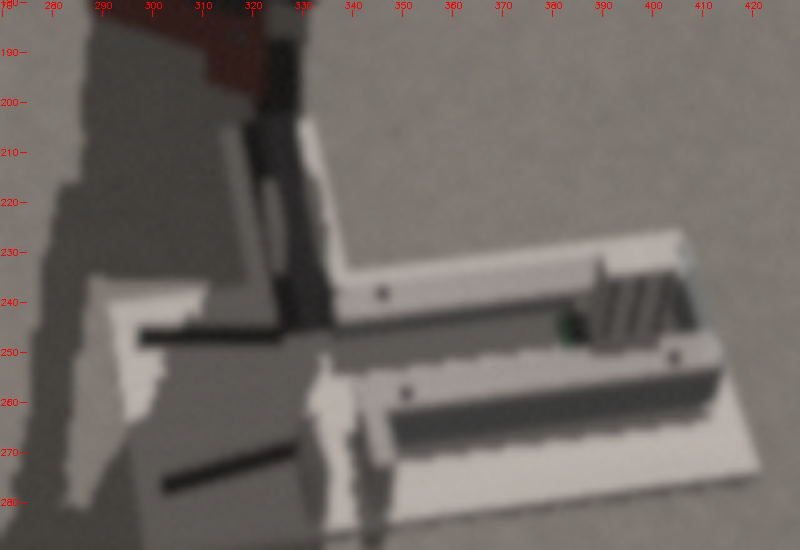

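View pics/s6m.png

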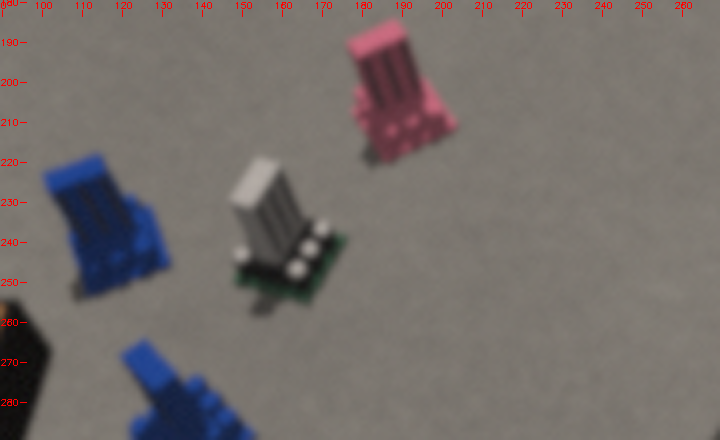

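View pics/t6.png

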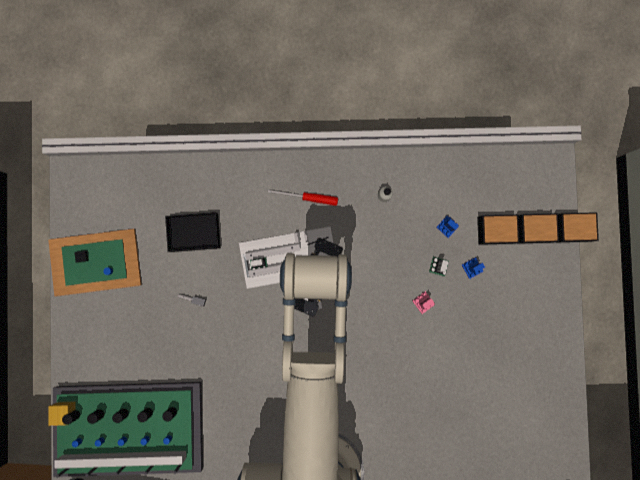

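Emit:
arm_command(steps=[{"dr":[0,0,8],"dp":[1,-25,0],"grip":0.5},{"dr":[0,0,16],"dp":[2,-50,0],"grip":0.5},{"dr":[0,0,24],"dp":[4,-80,0],"grip":0.5},{"dr":[0,0,32],"dp":[5,-110,0],"grip":0.5},{"dr":[0,0,40],"dp":[6,-140,0],"grip":0.5}])

```text
time_s: 15.05
position: [0.5501, -0.1319, 0.1431]
orientation: [3.141, -0.001, 0.295]
force: [-0.6, 0.5, -0.1]
opening: 0.5
```

Emit:
arm_command(steps=[{"dr":[0,0,8],"dp":[2,-35,0],"grip":0.5},{"dr":[0,0,16],"dp":[4,-70,0],"grip":0.5},{"dr":[0,0,24],"dp":[6,-105,0],"grip":0.5},{"dr":[0,0,32],"dp":[8,-140,0],"grip":0.5},{"dr":[0,0,40],"dp":[10,-175,0],"grip":0.5}])

```text
time_s: 15.55
position: [0.5602, -0.3072, 0.143]
orientation: [3.141, -0.001, 0.993]
force: [0.4, 0.7, 1.0]
opening: 0.502
```

Emit:
arm_command(steps=[{"dr":[0,0,8],"dp":[1,-38,0],"grip":0.5},{"dr":[0,0,17],"dp":[1,-38,-20],"grip":0.5},{"dr":[0,0,17],"dp":[1,-38,-45],"grip":0.5},{"dr":[0,0,17],"dp":[1,-38,-60],"grip":0.5},{"dr":[0,0,17],"dp":[1,-38,-60],"grip":0.5}])

```text
time_s: 16.05
position: [0.5598, -0.3431, 0.0791]
orientation: [-3.137, -0.002, 1.283]
force: [-0.6, 0.6, 0.1]
opening: 0.501
```

Run:
```python
from h import *
from zoom import g
st=telemetry.state();print(st['position'],st['orientation'],st['opening'],st['force'])
im=save('scene','s7')
g(np.ascontiguousarray(im['color'][:,:,::-1]),90,150,230,290,5,'s7z.png',10)
```

```text
[ 0.55980086 -0.34307863  0.07911997] [-3.13702018e+00 -1.74148240e-03  1.28251592e+00] 0.500876873135239 [-0.5605427   0.64827542  0.13905427]
```

View pics/s7z.png

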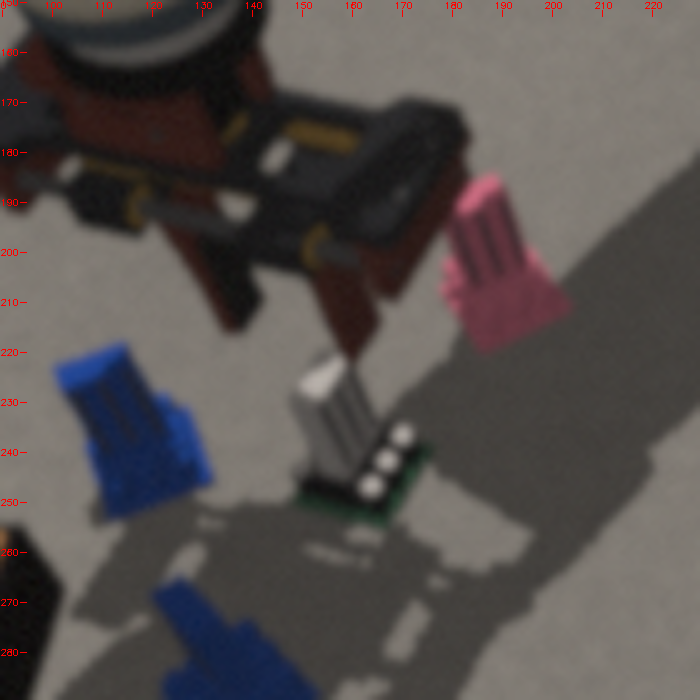

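Run:
```python
from h import *
im=eyes.get_image('scene')
st=telemetry.state();p=st['position'];y=st['orientation'][2];d=np.array([np.cos(y),np.sin(y),0]);n=np.array([-d[1],d[0],0])
print(p)
for o in(-.0355,-.029,-.022,0,.022,.029,.0355):print(o,[proj(im,p+d*o+n*k)[0].round(1).tolist() for k in (-.01,0,.01)])
print(proj(im,np.array([.5615,-.3447,.072])))
```

```text
[ 0.56099302 -0.34401465  0.08270881]
-0.0355 [[134.1, 221.7], [136.5, 218.1], [138.9, 214.5]]
-0.029 [[136.9, 222.4], [139.3, 218.8], [141.7, 215.2]]
-0.022 [[139.9, 223.1], [142.3, 219.5], [144.7, 215.9]]
0 [[149.6, 225.5], [151.9, 221.8], [154.3, 218.2]]
0.022 [[159.3, 227.9], [161.6, 224.2], [163.9, 220.5]]
0.029 [[162.4, 228.6], [164.7, 224.9], [167.0, 221.3]]
0.0355 [[165.3, 229.4], [167.6, 225.6], [169.8, 222.0]]
[[153.03350975 225.19336578]]
```

Emit:
arm_command(steps=[{"dr":[0,0,0],"dp":[0,0,-15],"grip":0.5},{"dr":[0,0,0],"dp":[0,0,-28],"grip":0.5},{"dr":[0,0,0],"dp":[0,0,-36],"grip":0.5},{"dr":[0,0,0],"dp":[0,0,-41.5],"grip":0.5},{"dr":[0,0,0],"dp":[0,0,-41.5],"grip":0.5}], newtons=9)

```text
time_s: 16.65
position: [0.5599, -0.3441, 0.0389]
orientation: [-3.14, -0.001, 1.282]
force: [0.5, -0.0, 0.2]
opening: 0.501
```

Emit:
arm_command(steps=[{"dr":[0,0,0],"dp":[0,0,0],"grip":0.35},{"dr":[0,0,0],"dp":[0,0,0],"grip":0.25},{"dr":[0,0,0],"dp":[0,0,0],"grip":0.15},{"dr":[0,0,0],"dp":[0,0,0],"grip":0.05},{"dr":[0,0,0],"dp":[0,0,0],"grip":0.05}], newtons=9)

```text
time_s: 17.15
position: [0.5607, -0.3447, 0.0409]
orientation: [3.141, 0.0, 1.282]
force: [0.5, 0.2, 1.0]
opening: 0.157
```

Emit:
arm_command(steps=[{"dr":[0,0,0],"dp":[0,0,5],"grip":0.05},{"dr":[0,0,0],"dp":[0,0,12],"grip":0.05},{"dr":[0,0,0],"dp":[0,0,21],"grip":0.05},{"dr":[0,0,0],"dp":[0,0,30],"grip":0.05},{"dr":[0,0,0],"dp":[0,0,30],"grip":0.05}], newtons=11)

```text
time_s: 17.65
position: [0.5615, -0.3452, 0.0731]
orientation: [3.138, 0.001, 1.282]
force: [-0.0, 0.5, -1.1]
opening: 0.158
```

Run:
```python
from h import *
from zoom import g
st=telemetry.state();print(st['position'],st['orientation'],st['opening'],st['force'])
im=save('scene','s8')
g(np.ascontiguousarray(im['color'][:,:,::-1]),90,150,230,290,5,'s8z.png',10)
```

```text
[ 0.56149857 -0.34515068  0.07309687] [3.13800283e+00 1.18828665e-03 1.28178929e+00] 0.15811470433759836 [-0.03521807  0.47231754 -1.09334427]
```

View pics/s8z.png

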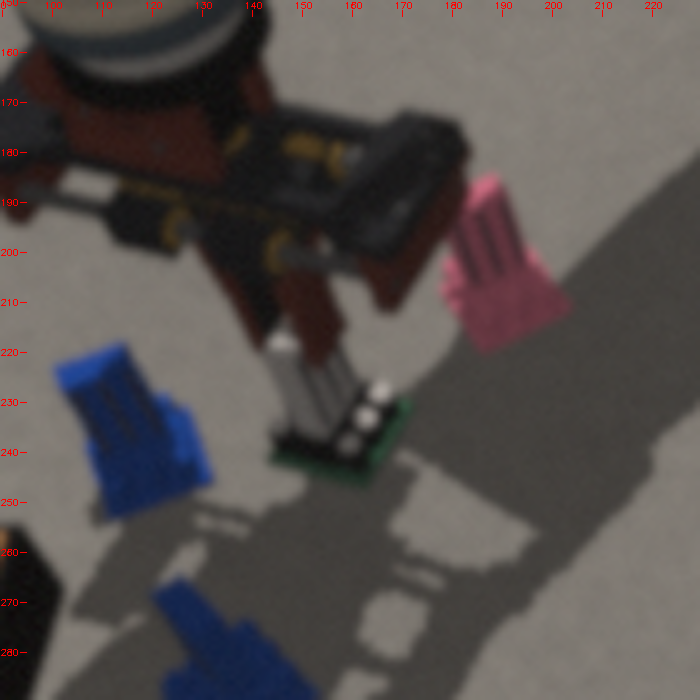

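Emit:
arm_command(steps=[{"dr":[0,0,-6],"dp":[2,15,0],"grip":0.05},{"dr":[0,0,-13],"dp":[7,43,0],"grip":0.05},{"dr":[0,0,-20],"dp":[12,75,0],"grip":0.05},{"dr":[0,0,-27],"dp":[17,107,0],"grip":0.05},{"dr":[0,0,-34],"dp":[22,140,0],"grip":0.05}])

```text
time_s: 18.2
position: [0.5824, -0.2033, 0.07]
orientation: [-3.141, 0.0, 0.683]
force: [0.6, 0.7, -1.6]
opening: 0.159
```

Emit:
arm_command(steps=[{"dr":[0,0,-7],"dp":[5,32,0],"grip":0.05},{"dr":[0,0,-14],"dp":[10,64,0],"grip":0.05},{"dr":[0,0,-21],"dp":[15,96,0],"grip":0.05},{"dr":[0,0,-28],"dp":[20,128,0],"grip":0.05},{"dr":[0,0,-31],"dp":[25,156,0],"grip":0.05}])

```text
time_s: 18.7
position: [0.6074, -0.0468, 0.0701]
orientation: [-3.141, 0.0, 0.144]
force: [0.5, 0.3, -0.3]
opening: 0.164
```

Emit:
arm_command(steps=[{"dr":[0,0,0],"dp":[2,14,0],"grip":0.05},{"dr":[0,0,0],"dp":[4,26,0],"grip":0.05},{"dr":[0,0,0],"dp":[4,28,0],"grip":0.05},{"dr":[0,0,0],"dp":[4,28,0],"grip":0.05}])

```text
time_s: 19.1
position: [0.6115, -0.0211, 0.0703]
orientation: [3.141, 0.0, 0.148]
force: [-0.1, 0.3, -1.5]
opening: 0.157
```

Run:
```python
from h import *
from zoom import g
st=telemetry.state();print(st['position'],st['orientation'],st['opening'],st['force'])
im=save('scene','s9')
g(np.ascontiguousarray(im['color'][:,:,::-1]),270,150,430,290,5,'s9z.png',10)
```

```text
[ 0.61145702 -0.0211006   0.07027918] [3.14117129e+00 3.55407524e-04 1.47713036e-01] 0.15697744743921418 [-0.06125984  0.32766979 -1.48307712]
```

View pics/s9z.png

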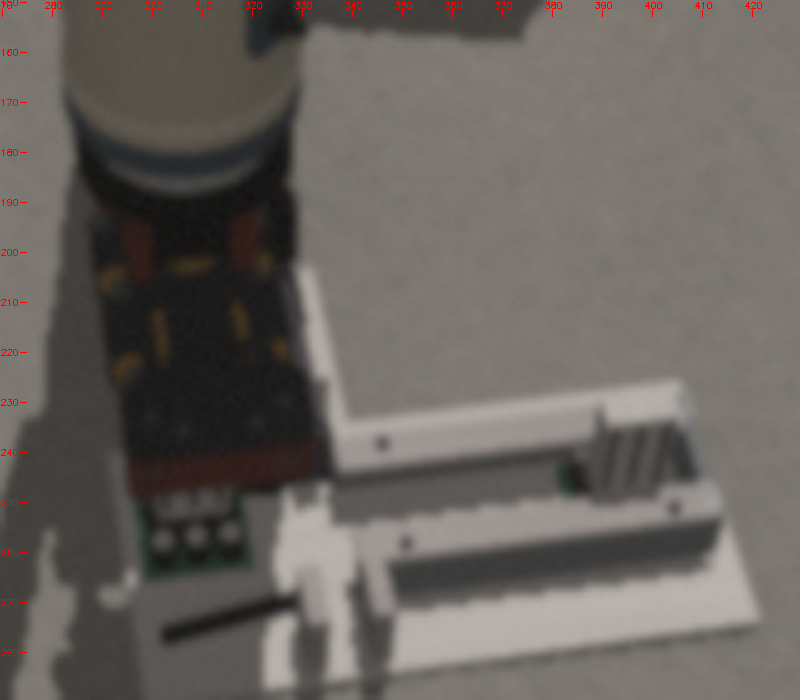

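Emit:
arm_command(steps=[{"dr":[0,0,0],"dp":[0,0,-8],"grip":0.05},{"dr":[0,0,0],"dp":[0,0,-15],"grip":0.05},{"dr":[0,0,0],"dp":[0,0,-19],"grip":0.05},{"dr":[0,0,0],"dp":[0,0,-21.5],"grip":0.05},{"dr":[0,0,0],"dp":[0,0,-21.5],"grip":0.05}])

```text
time_s: 19.65
position: [0.6112, -0.0206, 0.0481]
orientation: [-3.141, 0.001, 0.147]
force: [-0.5, 0.3, -0.9]
opening: 0.157
```

Emit:
arm_command(steps=[{"dr":[0,0,0],"dp":[-1.5,9.9,0],"grip":0.05},{"dr":[0,0,0],"dp":[-3,19.8,0],"grip":0.05},{"dr":[0,0,0],"dp":[-4.5,29.7,0],"grip":0.05},{"dr":[0,0,0],"dp":[-6,39.6,0],"grip":0.05},{"dr":[0,0,0],"dp":[-6,39.6,0],"grip":0.05}])

```text
time_s: 20.15
position: [0.6054, 0.021, 0.0492]
orientation: [-3.141, -0.0, 0.149]
force: [-0.4, 0.1, -1.9]
opening: 0.156
```

Emit:
arm_command(steps=[{"dr":[0,0,0],"dp":[-1.5,9.9,0],"grip":0.05},{"dr":[0,0,0],"dp":[-3,19.8,0],"grip":0.05},{"dr":[0,0,0],"dp":[-4.5,29.7,0],"grip":0.05},{"dr":[0,0,0],"dp":[-6,39.6,0],"grip":0.05},{"dr":[0,0,0],"dp":[-7.5,49.5,0],"grip":0.05}])

```text
time_s: 20.65
position: [0.5979, 0.0695, 0.0489]
orientation: [-3.142, 0.0, 0.147]
force: [-0.3, 0.4, -0.8]
opening: 0.155
```

Emit:
arm_command(steps=[{"dr":[0,0,0],"dp":[-1.5,9.9,0],"grip":0.05},{"dr":[0,0,0],"dp":[-3,19.8,0],"grip":0.05},{"dr":[0,0,0],"dp":[-4.5,29.7,0],"grip":0.05},{"dr":[0,0,0],"dp":[-6,39.6,0],"grip":0.05},{"dr":[0,0,0],"dp":[-6.8,44.5,0],"grip":0.05}])

```text
time_s: 21.15
position: [0.591, 0.1142, 0.0489]
orientation: [-3.141, 0.0, 0.148]
force: [0.6, -0.7, -1.8]
opening: 0.159
```

Now I'll set it down, release and look.

Emit:
arm_command(steps=[{"dr":[0,0,0],"dp":[0,0,-1],"grip":0.05},{"dr":[0,0,0],"dp":[0,0,-2],"grip":0.05},{"dr":[0,0,0],"dp":[0,0,-2],"grip":0.05},{"dr":[0,0,0],"dp":[0,0,-2],"grip":0.2},{"dr":[0,0,0],"dp":[0,0,-2],"grip":0.35}])

```text
time_s: 21.65
position: [0.5914, 0.1128, 0.0471]
orientation: [3.142, -0.0, 0.147]
force: [-0.3, 1.3, -0.3]
opening: 0.251
```

Emit:
arm_command(steps=[{"dr":[0,0,0],"dp":[0,0,0],"grip":0.35},{"dr":[0,0,0],"dp":[0,0,15],"grip":0.35},{"dr":[0,0,0],"dp":[0,0,45],"grip":0.35},{"dr":[0,0,0],"dp":[0,0,90],"grip":0.35},{"dr":[0,0,0],"dp":[0,0,100],"grip":0.35}])

```text
time_s: 22.15
position: [0.5935, 0.1134, 0.1548]
orientation: [3.141, -0.01, 0.147]
force: [0.1, -0.0, 1.5]
opening: 0.345
```

Emit:
arm_command(steps=[{"dr":[0,0,0],"dp":[-30,20,0],"grip":0.6},{"dr":[0,0,0],"dp":[-60,55,0],"grip":0.6},{"dr":[0,0,0],"dp":[-90,90,0],"grip":0.6},{"dr":[0,0,0],"dp":[-120,125,0],"grip":0.6},{"dr":[0,0,0],"dp":[-130,140,0],"grip":0.6}])

```text
time_s: 22.65
position: [0.459, 0.2556, 0.1481]
orientation: [-3.14, -0.001, 0.15]
force: [0.3, 0.3, 0.1]
opening: 0.596
```

Run:
```python
from h import *
from zoom import g
st=telemetry.state();print(st['position'],st['orientation'],st['opening'],st['force'])
im=save('scene','s10');t=save('top','t10')
g(np.ascontiguousarray(im['color'][:,:,::-1]),280,190,440,300,5,'s10z.png',10)
g(np.ascontiguousarray(t['color'][:,:,::-1]),170,215,350,320,4.4,'t10z.png',10) if 0 else g(np.ascontiguousarray(t['color'][:,:,::-1]),170,215,350,320,4,'t10z.png',10)
```

```text
[0.45896657 0.25562348 0.14805436] [-3.14009975e+00 -9.31225943e-04  1.50144264e-01] 0.5962824219595051 [0.30814048 0.27676237 0.05178883]
```

View pics/s10z.png

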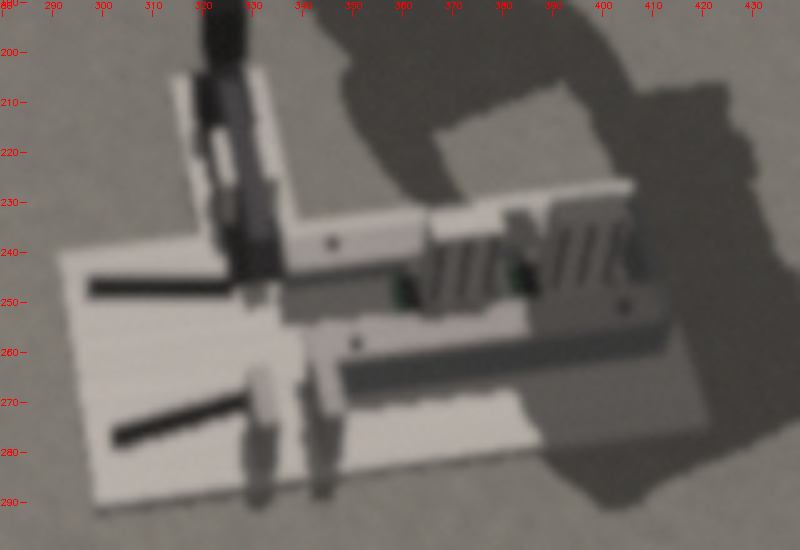

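View pics/t10z.png

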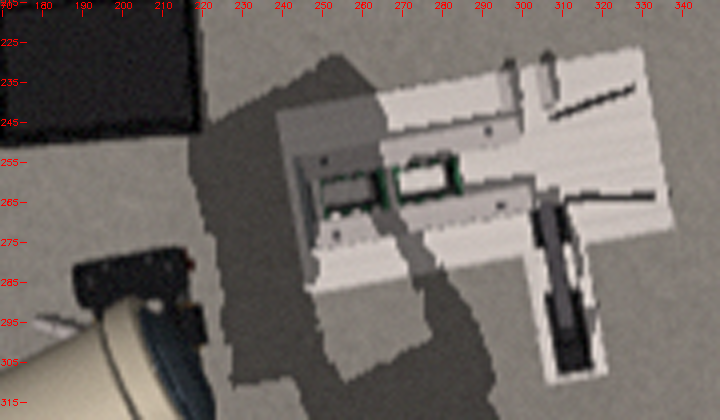

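Emit:
arm_command(steps=[{"dr":[0,0,-8],"dp":[0,-20,0],"grip":0.6},{"dr":[0,0,-16],"dp":[1,-40,0],"grip":0.6},{"dr":[0,0,-24],"dp":[2,-60,0],"grip":0.6},{"dr":[0,0,-32],"dp":[3,-80,0],"grip":0.6},{"dr":[0,0,-40],"dp":[3,-100,0],"grip":0.6}])

```text
time_s: 23.25
position: [0.4649, 0.1513, 0.1473]
orientation: [-3.142, -0.001, -0.558]
force: [-0.3, 0.1, -0.4]
opening: 0.6
```

Emit:
arm_command(steps=[{"dr":[0,0,-8],"dp":[1,-22,0],"grip":0.6},{"dr":[0,0,-16],"dp":[2,-45,0],"grip":0.6},{"dr":[0,0,-24],"dp":[3,-68,0],"grip":0.6},{"dr":[0,0,-32],"dp":[4,-92,0],"grip":0.6},{"dr":[0,0,-40],"dp":[5,-115,0],"grip":0.6}])

```text
time_s: 23.75
position: [0.4695, 0.0359, 0.1473]
orientation: [-3.141, -0.001, -1.256]
force: [0.5, -0.7, -0.8]
opening: 0.6
```

Emit:
arm_command(steps=[{"dr":[0,0,-8],"dp":[0.5,-20,-10],"grip":0.6},{"dr":[0,0,-10],"dp":[0.5,-24.5,-35],"grip":0.6},{"dr":[0,0,-10],"dp":[0.5,-24.5,-60],"grip":0.6},{"dr":[0,0,-10],"dp":[0.5,-24.5,-80],"grip":0.6},{"dr":[0,0,-10],"dp":[0.5,-24.5,-93],"grip":0.6}])

```text
time_s: 24.25
position: [0.4693, 0.0124, 0.0524]
orientation: [3.14, -0.0, -1.425]
force: [-0.4, 0.3, -0.0]
opening: 0.599
```

Emit:
arm_command(steps=[{"dr":[0,0,0],"dp":[0,0,0],"grip":0.6},{"dr":[0,0,0],"dp":[0,0,0],"grip":0.4},{"dr":[0,0,0],"dp":[0,0,0],"grip":0.1},{"dr":[0,0,0],"dp":[0,0,0],"grip":0.1},{"dr":[0,0,0],"dp":[0,0,0],"grip":0.1}], newtons=12)

```text
time_s: 24.75
position: [0.4702, 0.0137, 0.0548]
orientation: [-3.14, -0.0, -1.423]
force: [0.1, 0.7, 0.1]
opening: 0.274
```

Emit:
arm_command(steps=[{"dr":[0,0,0],"dp":[0,0,0],"grip":0.1},{"dr":[0,0,0],"dp":[0,0,0],"grip":0.1},{"dr":[0,0,0],"dp":[10,1.5,0],"grip":0.1},{"dr":[0,0,0],"dp":[20,3,0],"grip":0.1},{"dr":[0,0,0],"dp":[30,4.6,0],"grip":0.1}], newtons=15)

```text
time_s: 25.25
position: [0.501, 0.0177, 0.0546]
orientation: [-3.141, -0.001, -1.424]
force: [-2.2, -6.4, 6.4]
opening: 0.222
```

Emit:
arm_command(steps=[{"dr":[0,0,0],"dp":[10,1.5,0],"grip":0.1},{"dr":[0,0,0],"dp":[20,3.1,0],"grip":0.1},{"dr":[0,0,0],"dp":[30,4.6,0],"grip":0.1},{"dr":[0,0,0],"dp":[40,6.1,0],"grip":0.1},{"dr":[0,0,0],"dp":[40,6.1,0],"grip":0.1}])

```text
time_s: 25.75
position: [0.5423, 0.024, 0.0546]
orientation: [-3.139, -0.001, -1.424]
force: [1.2, -4.3, 4.7]
opening: 0.224
```

Emit:
arm_command(steps=[{"dr":[0,0,0],"dp":[7,1.1,0],"grip":0.1},{"dr":[0,0,0],"dp":[14,2.1,0],"grip":0.1},{"dr":[0,0,0],"dp":[20,3,0],"grip":0.1},{"dr":[0,0,0],"dp":[20,3,0],"grip":0.1}])

```text
time_s: 26.15
position: [0.5611, 0.0269, 0.0545]
orientation: [-3.141, -0.001, -1.424]
force: [-0.4, -5.2, 6.2]
opening: 0.225
```

Emit:
arm_command(steps=[{"dr":[0,0,0],"dp":[2,0,0],"grip":0.1},{"dr":[0,0,0],"dp":[4,0.3,0],"grip":0.1},{"dr":[0,0,0],"dp":[5,0.5,0],"grip":0.1},{"dr":[0,0,0],"dp":[5,0.5,0],"grip":0.1}])

```text
time_s: 26.55
position: [0.562, 0.027, 0.0543]
orientation: [3.133, -0.0, -1.424]
force: [-15.7, -5.4, 14.0]
opening: 0.223
```

Emit:
arm_command(steps=[{"dr":[0,0,0],"dp":[-3,-0.5,0],"grip":0.1},{"dr":[0,0,0],"dp":[-3,-0.5,0],"grip":0.6},{"dr":[0,0,0],"dp":[-3,-0.5,0],"grip":0.6},{"dr":[0,0,0],"dp":[-3,-0.5,0],"grip":0.6},{"dr":[0,0,0],"dp":[-3,-0.5,15],"grip":0.6}])

```text
time_s: 27.05
position: [0.5602, 0.0278, 0.0663]
orientation: [3.136, 0.001, -1.423]
force: [-0.3, 0.5, -0.7]
opening: 0.548
```

Emit:
arm_command(steps=[{"dr":[0,0,0],"dp":[0,0,30],"grip":0.6},{"dr":[0,0,0],"dp":[-10,0,70],"grip":0.6},{"dr":[0,0,0],"dp":[-50,0,90],"grip":0.6},{"dr":[0,0,0],"dp":[-95,0,90],"grip":0.6},{"dr":[0,0,0],"dp":[-140,0,90],"grip":0.6}])

```text
time_s: 27.55
position: [0.421, 0.0275, 0.161]
orientation: [-3.139, -0.0, -1.423]
force: [-0.2, 0.0, -0.1]
opening: 0.602
```

Run:
```python
from h import *
from zoom import g
st=telemetry.state();print(st['position'],st['orientation'],st['opening'],st['force'])
im=save('scene','s11');t=save('top','t11')
S=np.ascontiguousarray(im['color'][:,:,::-1]);Tt=np.ascontiguousarray(t['color'][:,:,::-1])
g(S,280,190,440,300,5,'s11z.png',10)
g(Tt,235,215,350,320,5,'t11z.png',10)
a=g(Tt,170,285,215,315,12);b=g(S,445,195,495,235,12)
cv2.imwrite('pics/pin11.png',np.vstack([cv2.copyMakeBorder(a,0,4,0,b.shape[1]-a.shape[1],0),b])[:,:800])
```

```text
[0.42099375 0.02752064 0.1609843 ] [-3.13877133e+00 -8.86322175e-05 -1.42319703e+00] 0.6019242879613268 [-0.2290495   0.03005274 -0.1124766 ]
```

View pics/s11z.png

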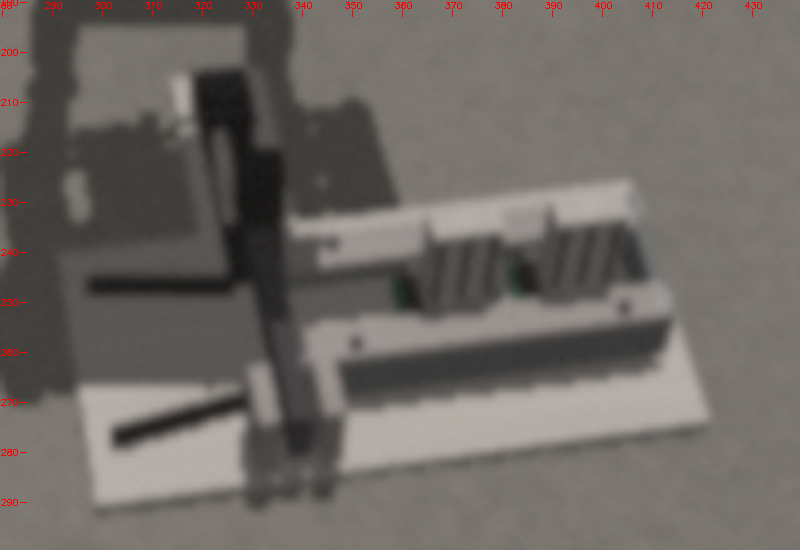

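View pics/t11z.png

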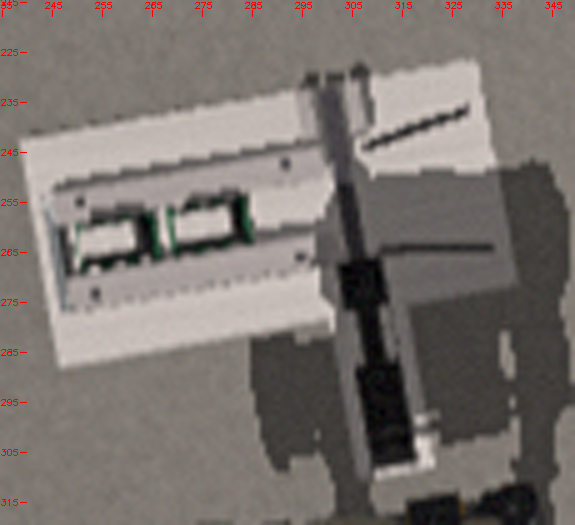

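View pics/pin11.png

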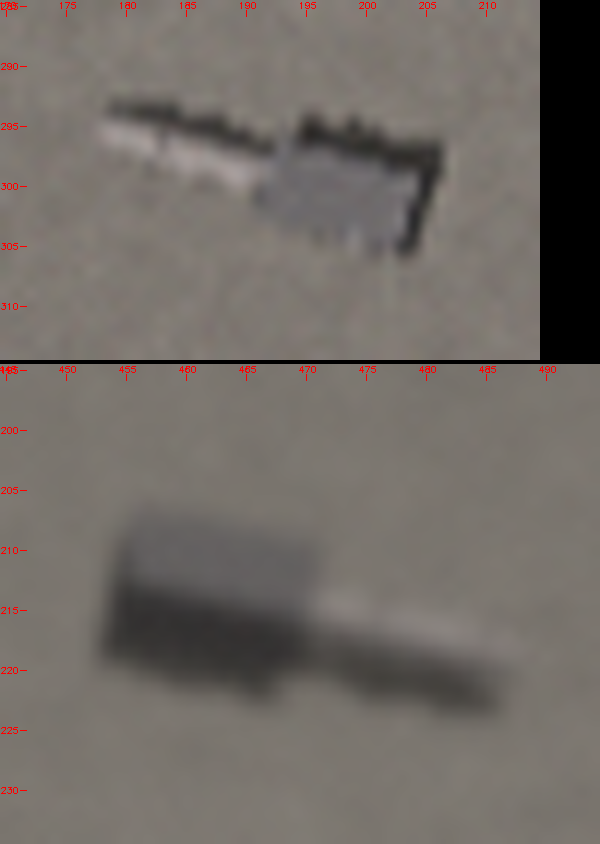

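```bash
cat > pinfit.py <<'E'
from mclick import *
def pinlines():
    L=box(-36,0,-10,10,0,20)[:12]
    L+=[((0,-5,10),(38,-5,10)),((0,5,10),(38,5,10)),((38,-5,10),(42,0,10)),((38,5,10),(42,0,10)),((0,0,15),(40,0,15))]
    return L
def ov(im,p,crop,f,name):
    x0,y0,x1,y1=crop
    c=cv2.resize(im['color'][y0:y1,x0:x1,::-1],None,fx=f,fy=f,interpolation=cv2.INTER_CUBIC)
    for a,b in pinlines():
        q=proj(im,T(p,np.array([a,b])*mm)); q=((q-[x0,y0]+.5)*f-.5).round().astype(int)
        cv2.line(c,tuple(map(int,q[0])),tuple(map(int,q[1])),(0,0,255),1)
    return c
E
python3 - <<'E'
from pinfit import *
t=eyes.get_image('top');s=eyes.get_image('scene')
O=[(t,192.7,296.6,0,-10,20),(t,205.2,299.1,-36,-10,20),(t,203,305.2,-36,10,20),(t,190.8,301.2,0,10,20),(t,177.8,295.2,42,0,12),
(s,454.9,207.1,-36,10,20),(s,471,209.6,0,10,20),(s,454.3,212.9,-36,-10,20),(s,470.8,215.2,0,-10,20),(s,486.2,218,42,0,12)]
for cs in((t,s),(t,),(s,)):
    x,r=solve([o for o in O if any(o[0] is c for c in cs)],[.40,.36,1.25]);print(x.round(4),np.degrees(x[2]));print(r.round(1).tolist())
    if len(cs)==2:P=x
print('tip/face',T(P,np.array([[42,0,10],[0,0,10],[-18,0,10]])*mm))
a=ov(t,P,(170,285,215,315),13,'');b=ov(s,P,(445,195,495,235),13,'')
cv2.imwrite('pics/pinov.png',np.vstack([cv2.copyMakeBorder(a,0,4,0,b.shape[1]-a.shape[1],0),b])[:,:800])
E
```

```text
[0.4887 0.3484 1.3115] 75.14117853725179
[[-0.3, -0.9], [-0.2, -0.4], [0.3, 0.6], [-0.1, 1.6], [-0.3, 0.5], [-0.1, -0.5], [-0.4, -0.0], [-0.2, 0.1], [-0.8, 0.9], [1.7, 0.6]]
[0.4895 0.3479 1.2876] 73.77641915357218
[[-0.1, -1.1], [-0.0, -0.3], [0.3, 0.6], [-0.1, 1.3], [-0.1, -0.2]]
[0.4879 0.349  1.3414] 76.85453847017797
[[-0.0, -0.5], [-0.4, -0.3], [0.1, 0.2], [-0.5, 0.7], [1.9, -0.1]]
tip/face [[0.49949056 0.38897578 0.01      ]
 [0.48872015 0.34838023 0.01      ]
 [0.48410427 0.33098214 0.01      ]]
```

View pics/pinov.png

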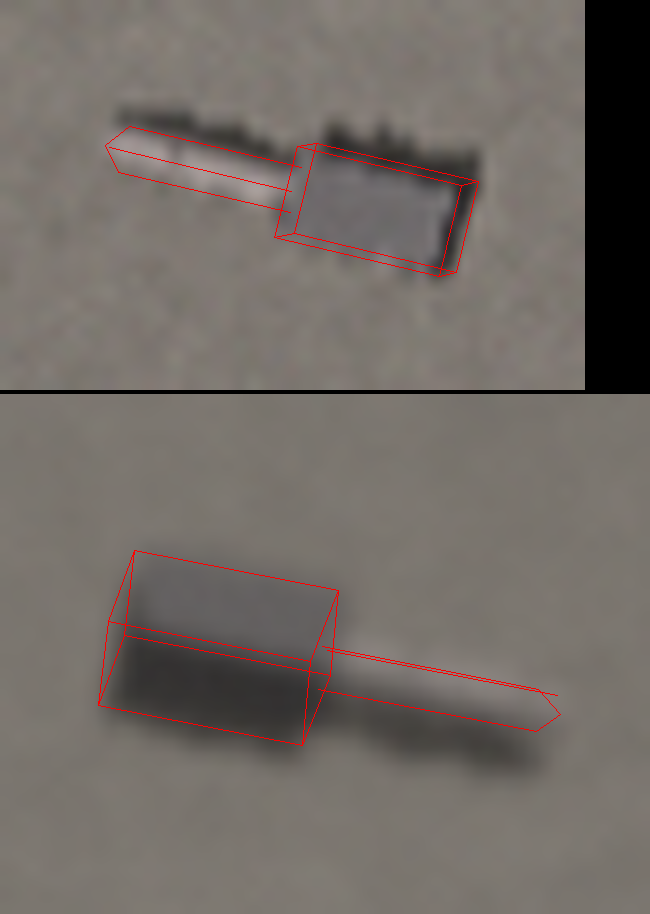

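Emit:
arm_command(steps=[{"dr":[0,0,8],"dp":[12,0,0],"grip":0.6},{"dr":[0,0,16],"dp":[25,0,0],"grip":0.6},{"dr":[0,0,24],"dp":[38,0,0],"grip":0.6},{"dr":[0,0,32],"dp":[51,0,0],"grip":0.6},{"dr":[0,0,40],"dp":[64,0,0],"grip":0.6}])

```text
time_s: 28.25
position: [0.4877, 0.0274, 0.1588]
orientation: [3.141, 0.0, -0.72]
force: [0.4, -0.5, 0.5]
opening: 0.601
```

Emit:
arm_command(steps=[{"dr":[0,0,8],"dp":[15,0,0],"grip":0.5},{"dr":[0,0,16],"dp":[30,0,0],"grip":0.5},{"dr":[0,0,24],"dp":[45,0,0],"grip":0.5},{"dr":[0,0,32],"dp":[60,0,0],"grip":0.5},{"dr":[0,0,40],"dp":[75,0.3,0],"grip":0.5}])

```text
time_s: 28.75
position: [0.5628, 0.0276, 0.1583]
orientation: [-3.141, 0.001, -0.021]
force: [0.4, 0.2, 0.1]
opening: 0.497
```

Emit:
arm_command(steps=[{"dr":[0,0,8],"dp":[1,0,-20],"grip":0.5},{"dr":[0,0,10.2],"dp":[1,0,-50],"grip":0.5},{"dr":[0,0,10.2],"dp":[1,0,-80],"grip":0.5},{"dr":[0,0,10.2],"dp":[1,0,-102],"grip":0.5},{"dr":[0,0,10.2],"dp":[1,0,-102],"grip":0.5}])

```text
time_s: 29.25
position: [0.5605, 0.0277, 0.0522]
orientation: [-3.14, 0.008, 0.151]
force: [-0.1, 0.5, -0.9]
opening: 0.502
```

Emit:
arm_command(steps=[{"dr":[0,0,0],"dp":[0,0,0],"grip":0.3},{"dr":[0,0,0],"dp":[0,0,0],"grip":0.1},{"dr":[0,0,0],"dp":[0,0,0],"grip":0.1},{"dr":[0,0,0],"dp":[0,0,0],"grip":0.1},{"dr":[0,0,0],"dp":[0,0,0],"grip":0.1}], newtons=8)

```text
time_s: 29.75
position: [0.5623, 0.0276, 0.0583]
orientation: [3.141, -0.002, 0.151]
force: [-0.2, -0.2, 3.5]
opening: 0.113
```

Run:
```python
from h import *
from zoom import g
st=telemetry.state();print(st['position'],st['orientation'],st['opening'],st['force'],st['wrist_torque'])
im=save('scene','s12');t=save('top','t12')
S=np.ascontiguousarray(im['color'][:,:,::-1])
g(S,280,150,440,290,5,'s12z.png',10)
```

```text
[0.56228196 0.02759822 0.05825116] [ 3.14125099e+00 -1.79235935e-03  1.50825510e-01] 0.1126402323225689 [-0.17259919 -0.24709355  3.52274309] [-0.00875481  0.03332574 -0.01424693]
```

View pics/s12z.png

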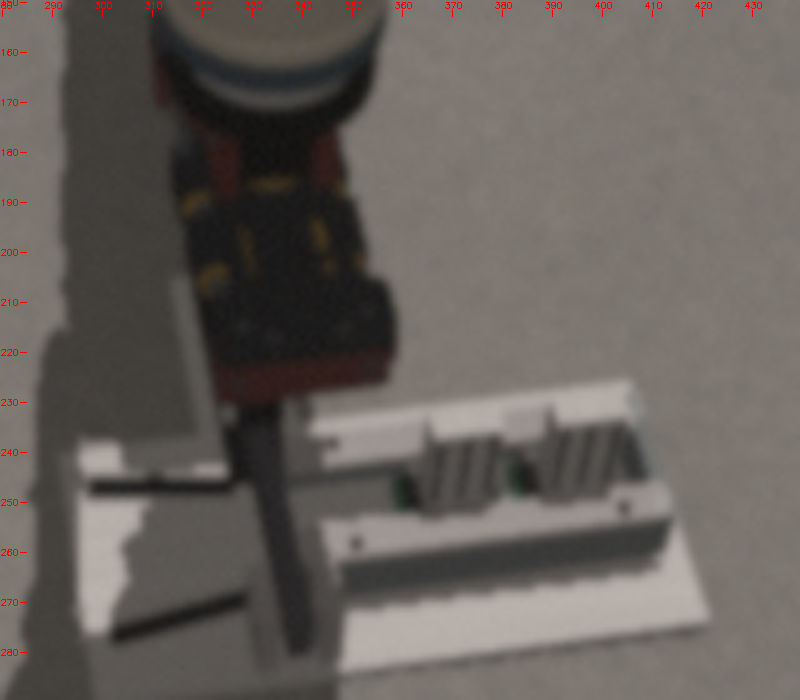

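Emit:
arm_command(steps=[{"dr":[0,0,0],"dp":[0,0,0],"grip":0.1},{"dr":[0,0,0],"dp":[0,0,0],"grip":0.1},{"dr":[0,0,0],"dp":[0,0,0],"grip":0.1}])

```text
time_s: 30.15
position: [0.5623, 0.0276, 0.0582]
orientation: [3.141, -0.002, 0.151]
force: [0.1, -0.6, 5.8]
opening: 0.101
```

Run:
```python
import cv2
from zoom import g
g(cv2.imread('pics/t12.png'),230,215,350,320,5,'t12z.png',10)
```

```text
(no output)
```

View pics/t12z.png

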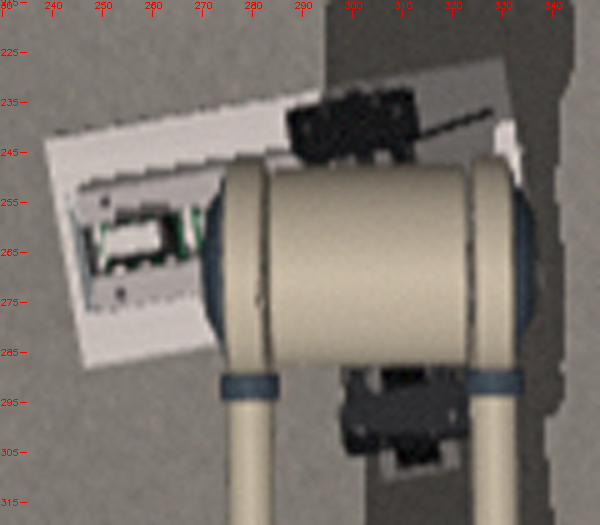

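Emit:
arm_command(steps=[{"dr":[0,0,0],"dp":[0,0,0],"grip":0.3},{"dr":[0,0,0],"dp":[0,0,0],"grip":0.5},{"dr":[0,0,0],"dp":[0,0,20],"grip":0.5},{"dr":[0,0,0],"dp":[0,0,60],"grip":0.5},{"dr":[0,0,0],"dp":[-40,0,90],"grip":0.5}])

```text
time_s: 30.65
position: [0.5227, 0.0274, 0.1456]
orientation: [-3.141, 0.004, 0.151]
force: [-0.1, -0.2, 0.2]
opening: 0.489
```

Emit:
arm_command(steps=[{"dr":[0,0,0],"dp":[-40,15,0],"grip":0.5},{"dr":[0,0,0],"dp":[-80,30,0],"grip":0.5},{"dr":[0,0,0],"dp":[-110,60,0],"grip":0.5},{"dr":[0,0,0],"dp":[-110,90,0],"grip":0.5}])

```text
time_s: 31.05
position: [0.4091, 0.118, 0.147]
orientation: [-3.141, -0.0, 0.15]
force: [1.3, 0.2, -0.1]
opening: 0.502
```

Run:
```python
from h import *
from zoom import g
st=telemetry.state();print(st['position'],st['orientation'],st['opening'],st['force'])
im=save('scene','s13');t=save('top','t13')
S=np.ascontiguousarray(im['color'][:,:,::-1]);Tt=np.ascontiguousarray(t['color'][:,:,::-1])
a=g(Tt,285,220,325,285,9);b=g(S,305,200,355,290,7)
H=max(a.shape[0],b.shape[0]);cv2.imwrite('pics/gs13.png',np.hstack([cv2.copyMakeBorder(i,0,H-i.shape[0],0,4,0) for i in(a,b)])[:600])
```

```text
[0.40913362 0.11800162 0.14703637] [-3.14148665e+00 -3.40277501e-04  1.49921920e-01] 0.5024723832593933 [ 1.30887303  0.18802565 -0.05741649]
```

View pics/gs13.png

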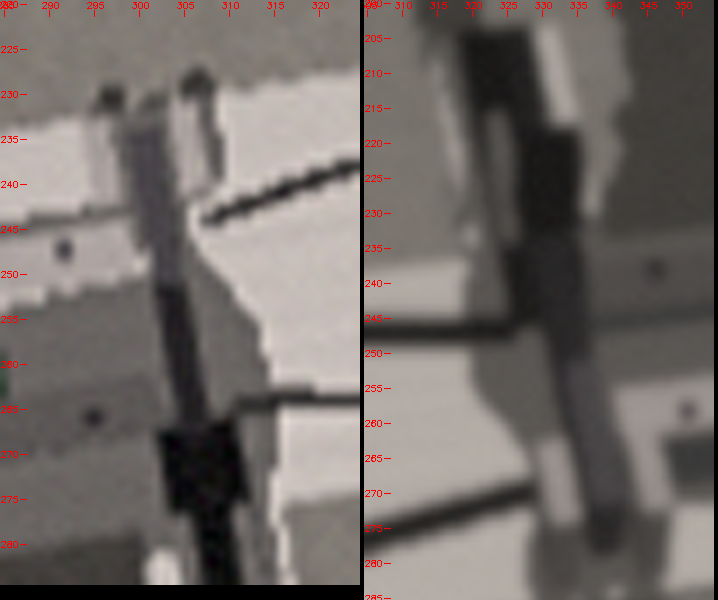

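Run:
```python
import cv2,numpy as np
from zoom import g
A=[g(cv2.imread(f'pics/{n}.png'),*c,f) for n,c,f in (('t11',(292,224,318,284),9),('t13',(292,224,318,284),9))]
cv2.imwrite('pics/cmpT.png',np.hstack(A))
A=[g(cv2.imread(f'pics/{n}.png'),*c,f) for n,c,f in (('s11',(318,212,352,290),7),('s13',(318,212,352,290),7))]
cv2.imwrite('pics/cmpS.png',np.hstack(A))
```

```text
(no output)
```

View pics/cmpT.png

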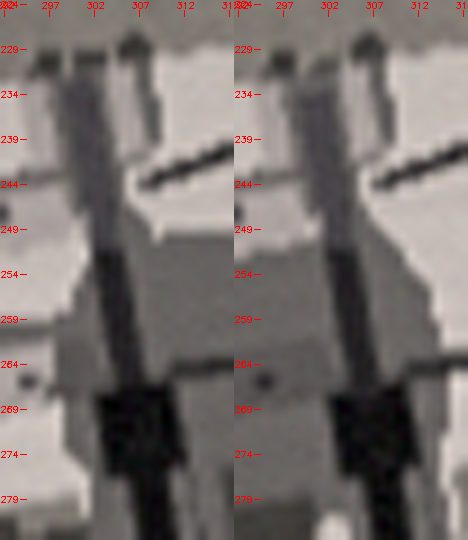

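View pics/cmpS.png

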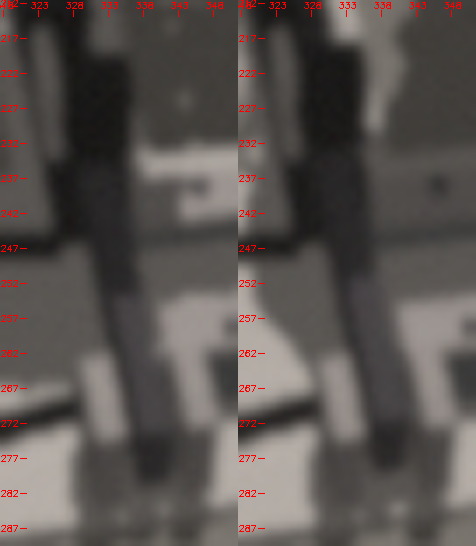

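Emit:
arm_command(steps=[{"dr":[0,0,0],"dp":[30,-27,0],"grip":0},{"dr":[0,0,0],"dp":[65,-58,0],"grip":0},{"dr":[0,0,0],"dp":[95,-85,0],"grip":0},{"dr":[0,0,0],"dp":[105,-96.5,-20],"grip":0},{"dr":[0,0,0],"dp":[105,-96.5,-55],"grip":0}])

```text
time_s: 31.65
position: [0.5194, 0.0182, 0.0927]
orientation: [3.14, -0.003, 0.148]
force: [0.0, -0.5, 0.1]
opening: 0.087
```

Emit:
arm_command(steps=[{"dr":[0,0,0],"dp":[0,0,-25],"grip":0},{"dr":[0,0,0],"dp":[0,0,-34],"grip":0},{"dr":[0,0,0],"dp":[0,0,-34],"grip":0},{"dr":[0,0,0],"dp":[5,0.7,-34],"grip":0},{"dr":[0,0,0],"dp":[10,1.5,-34],"grip":0}])

```text
time_s: 32.15
position: [0.5282, 0.0226, 0.06]
orientation: [3.141, -0.003, 0.151]
force: [0.3, -0.2, 1.1]
opening: 0.004
```

Emit:
arm_command(steps=[{"dr":[0,0,0],"dp":[3,0.5,0],"grip":0},{"dr":[0,0,0],"dp":[6,0.9,0],"grip":0},{"dr":[0,0,0],"dp":[9,1.4,0],"grip":0},{"dr":[0,0,0],"dp":[9,1.4,0],"grip":0}])

```text
time_s: 32.55
position: [0.5361, 0.0241, 0.0581]
orientation: [3.142, -0.0, 0.151]
force: [-0.2, 0.2, 0.1]
opening: 0.006
```

Still no contact, so I'll continue in small increments.

Emit:
arm_command(steps=[{"dr":[0,0,0],"dp":[3,0.5,0],"grip":0},{"dr":[0,0,0],"dp":[6,0.9,0],"grip":0},{"dr":[0,0,0],"dp":[8,1.2,0],"grip":0},{"dr":[0,0,0],"dp":[8,1.2,0],"grip":0}])

```text
time_s: 32.95
position: [0.5439, 0.0252, 0.0579]
orientation: [-3.142, 0.0, 0.151]
force: [-1.1, -0.2, -0.4]
opening: 0.005
```

Emit:
arm_command(steps=[{"dr":[0,0,0],"dp":[2,0.3,0],"grip":0},{"dr":[0,0,0],"dp":[4,0.6,0],"grip":0},{"dr":[0,0,0],"dp":[5,0.8,0],"grip":0},{"dr":[0,0,0],"dp":[5,0.8,0],"grip":0}])

```text
time_s: 33.35
position: [0.548, 0.0258, 0.0579]
orientation: [3.142, 0.002, 0.151]
force: [-5.4, -0.4, 3.2]
opening: 0.006
```

Emit:
arm_command(steps=[{"dr":[0,0,0],"dp":[1.5,0.2,0],"grip":0},{"dr":[0,0,0],"dp":[3,0.4,0],"grip":0},{"dr":[0,0,0],"dp":[3,0.4,0],"grip":0}])

```text
time_s: 33.65
position: [0.5522, 0.0264, 0.0582]
orientation: [3.141, -0.001, 0.151]
force: [-1.0, -0.1, 2.4]
opening: 0.008
```

Emit:
arm_command(steps=[{"dr":[0,0,0],"dp":[1.5,0.2,0],"grip":0},{"dr":[0,0,0],"dp":[3,0.4,0],"grip":0},{"dr":[0,0,0],"dp":[3,0.4,0],"grip":0}])

```text
time_s: 33.95
position: [0.5549, 0.0268, 0.0582]
orientation: [3.142, -0.0, 0.151]
force: [-3.9, -0.7, 4.1]
opening: 0.001
```

Emit:
arm_command(steps=[{"dr":[0,0,0],"dp":[1.5,0.2,0],"grip":0},{"dr":[0,0,0],"dp":[3,0.4,0],"grip":0},{"dr":[0,0,0],"dp":[3,0.4,0],"grip":0}])

```text
time_s: 34.25
position: [0.5578, 0.0272, 0.0582]
orientation: [3.142, 0.0, 0.151]
force: [-3.7, -1.4, 4.8]
opening: 0.005
```

Emit:
arm_command(steps=[{"dr":[0,0,0],"dp":[1.5,0.2,0],"grip":0},{"dr":[0,0,0],"dp":[3,0.4,0],"grip":0},{"dr":[0,0,0],"dp":[3,0.4,0],"grip":0}])

```text
time_s: 34.55
position: [0.5608, 0.0276, 0.0582]
orientation: [3.142, 0.0, 0.151]
force: [-4.3, -1.3, 4.8]
opening: 0.01
```

Emit:
arm_command(steps=[{"dr":[0,0,0],"dp":[0,0,20],"grip":0},{"dr":[0,0,0],"dp":[-20,-3,20],"grip":0},{"dr":[0,0,0],"dp":[-45,-6.7,20],"grip":0},{"dr":[0,0,0],"dp":[-45,-6.7,0],"grip":0},{"dr":[0,0,0],"dp":[-45,-6.7,-15],"grip":0}])

```text
time_s: 35.05
position: [0.5159, 0.0209, 0.042]
orientation: [3.142, -0.001, 0.151]
force: [-0.5, -0.4, -0.8]
opening: 0.004
```

Run:
```python
from h import *
from zoom import g
st=telemetry.state();print(st['position'],st['orientation'],st['opening'],st['force'])
im=save('scene','s14');t=save('top','t14')
S=np.ascontiguousarray(im['color'][:,:,::-1]);Tt=np.ascontiguousarray(t['color'][:,:,::-1])
g(S,290,170,370,290,6,'s14z.png',10)
print(proj(im,st['position']),proj(im,st['position']+[0,0,.02]))
```

```text
[0.51587605 0.02091255 0.04202729] [ 3.14153684e+00 -1.40623324e-03  1.50674291e-01] 0.004225004300004012 [-0.46589536 -0.39800927 -0.83069466]
[[327.70669676 216.5462264 ]] [[327.83768123 210.78406093]]
```

View pics/s14z.png

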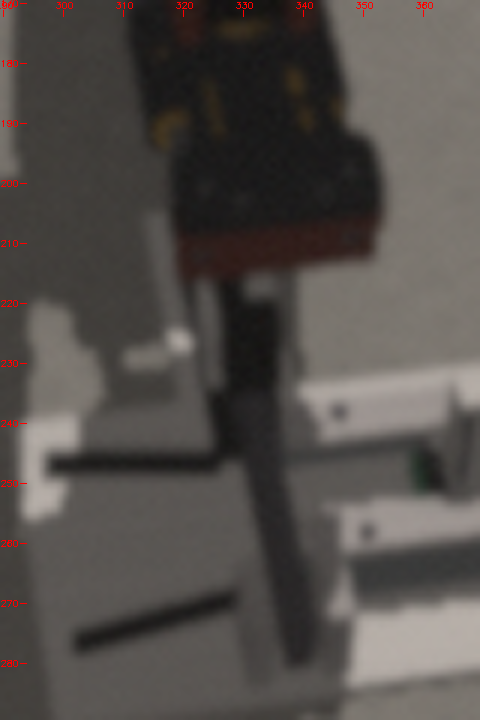

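Emit:
arm_command(steps=[{"dr":[0,0,0],"dp":[5,0.7,0],"grip":0},{"dr":[0,0,0],"dp":[10,1.5,0],"grip":0},{"dr":[0,0,0],"dp":[15,2.3,0],"grip":0},{"dr":[0,0,0],"dp":[18,2.7,0],"grip":0},{"dr":[0,0,0],"dp":[20,3,0],"grip":0}])

```text
time_s: 35.65
position: [0.5364, 0.024, 0.0432]
orientation: [3.142, -0.0, 0.151]
force: [-0.8, 0.3, -0.3]
opening: 0.007
```

Emit:
arm_command(steps=[{"dr":[0,0,0],"dp":[2,0.3,0],"grip":0},{"dr":[0,0,0],"dp":[4,0.6,0],"grip":0},{"dr":[0,0,0],"dp":[5,0.8,0],"grip":0},{"dr":[0,0,0],"dp":[5,0.8,0],"grip":0}])

```text
time_s: 36.05
position: [0.5408, 0.0247, 0.0429]
orientation: [-3.142, 0.0, 0.151]
force: [-0.7, -0.5, -0.9]
opening: 0.0
```

Emit:
arm_command(steps=[{"dr":[0,0,0],"dp":[2,0.3,0],"grip":0},{"dr":[0,0,0],"dp":[3.5,0.5,0],"grip":0},{"dr":[0,0,0],"dp":[5,0.8,0],"grip":0},{"dr":[0,0,0],"dp":[5,0.8,0],"grip":0}])

```text
time_s: 36.45
position: [0.5444, 0.0252, 0.0429]
orientation: [3.142, 0.004, 0.151]
force: [-6.3, -0.9, 4.2]
opening: 0.009
```

Emit:
arm_command(steps=[{"dr":[0,0,0],"dp":[2,0.3,0],"grip":0},{"dr":[0,0,0],"dp":[4,0.6,0],"grip":0},{"dr":[0,0,0],"dp":[4,0.6,0],"grip":0}])

```text
time_s: 36.75
position: [0.5443, 0.0252, 0.043]
orientation: [-3.141, 0.013, 0.15]
force: [-24.8, -3.9, 14.0]
opening: 0.005
```

Emit:
arm_command(steps=[{"dr":[0,0,0],"dp":[-15,-2,0],"grip":0},{"dr":[0,0,0],"dp":[-30,-4,30],"grip":0},{"dr":[0,0,-5],"dp":[-50,10,70],"grip":0},{"dr":[0,0,-12],"dp":[-70,45,75],"grip":0},{"dr":[0,0,-18],"dp":[-90,85,75],"grip":0}])

```text
time_s: 37.25
position: [0.4604, 0.1115, 0.1206]
orientation: [-3.14, -0.005, -0.171]
force: [-0.2, 0.9, -0.2]
opening: 0.003
```

Emit:
arm_command(steps=[{"dr":[0,0,-5.6],"dp":[-5,40,0],"grip":0},{"dr":[0,0,-5.6],"dp":[-10,80,0],"grip":0},{"dr":[0,0,-5.6],"dp":[-20,120,-20],"grip":0},{"dr":[0,0,-5.6],"dp":[-20,140,-55],"grip":0},{"dr":[0,0,-5.6],"dp":[-20,140,-80],"grip":0}])

```text
time_s: 37.75
position: [0.4388, 0.2537, 0.0362]
orientation: [-3.141, 0.001, -0.257]
force: [0.3, -0.6, -1.0]
opening: 0.005
```

Run:
```python
from h import *
from zoom import g
st=telemetry.state();print(st['position'],st['orientation'],st['opening'],st['force'])
im=save('scene','s15');t=save('top','t15')
S=np.ascontiguousarray(im['color'][:,:,::-1]);Tt=np.ascontiguousarray(t['color'][:,:,::-1])
g(S,290,90,510,290,3.5,'s15z.png',10) if 0 else g(S,290,90,510,290,3,'s15z.png',10)
print(proj(im,st['position']),proj(im,st['position']+[0,0,.02]))
```

```text
[0.43876002 0.25365813 0.03624022] [-3.14107843e+00  7.44031316e-04 -2.57454101e-01] 0.004908902679504647 [ 0.30951273 -0.63245278 -1.00967519]
[[427.3494801  191.85430788]] [[428.95813268 186.01305509]]
```

View pics/s15z.png

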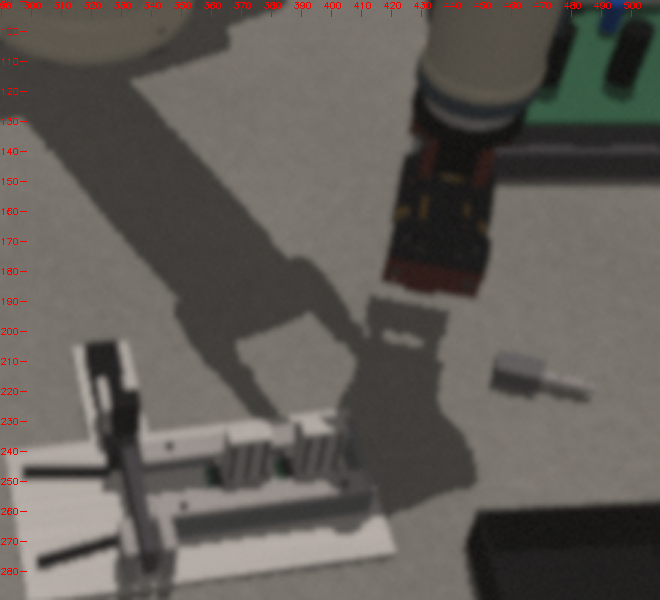

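Emit:
arm_command(steps=[{"dr":[0,0,0],"dp":[0,0,-10],"grip":0},{"dr":[0,0,0],"dp":[0,0,-20],"grip":0},{"dr":[0,0,0],"dp":[0,0,-27],"grip":0},{"dr":[0,0,0],"dp":[0,0,-31],"grip":0},{"dr":[0,0,0],"dp":[0,0,-33],"grip":0}])

```text
time_s: 38.35
position: [0.4399, 0.2509, 0.0048]
orientation: [-3.142, -0.0, -0.262]
force: [-0.1, -0.3, -0.1]
opening: 0.004
```

Emit:
arm_command(steps=[{"dr":[0,0,0],"dp":[0,0,-2],"grip":0},{"dr":[0,0,0],"dp":[0,0,-4],"grip":0},{"dr":[0,0,0],"dp":[0,0,-5],"grip":0},{"dr":[0,0,0],"dp":[0,0,-5],"grip":0}])

```text
time_s: 38.75
position: [0.4397, 0.2511, -0.0001]
orientation: [3.142, 0.0, -0.261]
force: [-0.8, 0.4, -0.3]
opening: 0.01
```

Emit:
arm_command(steps=[{"dr":[0,0,0],"dp":[0,0,-2],"grip":0},{"dr":[0,0,0],"dp":[0,0,-4],"grip":0},{"dr":[0,0,0],"dp":[0,0,-6],"grip":0},{"dr":[0,0,0],"dp":[0,0,-8],"grip":0},{"dr":[0,0,0],"dp":[0,0,-8],"grip":0}])

```text
time_s: 39.25
position: [0.4395, 0.251, -0.0086]
orientation: [3.141, 0.001, -0.261]
force: [-0.1, 0.0, 0.2]
opening: 0.009
```

Emit:
arm_command(steps=[{"dr":[0,0,0],"dp":[0,0,-2],"grip":0},{"dr":[0,0,0],"dp":[0,0,-4],"grip":0},{"dr":[0,0,0],"dp":[0,0,-6],"grip":0},{"dr":[0,0,0],"dp":[0,0,-6],"grip":0}])

```text
time_s: 39.65
position: [0.4395, 0.251, -0.0145]
orientation: [3.141, 0.001, -0.261]
force: [0.2, -0.8, -0.9]
opening: 0.005
```

Emit:
arm_command(steps=[{"dr":[0,0,0],"dp":[0,0,-1.5],"grip":0},{"dr":[0,0,0],"dp":[0,0,-3],"grip":0},{"dr":[0,0,0],"dp":[0,0,-4],"grip":0},{"dr":[0,0,0],"dp":[0,0,-4],"grip":0}])

```text
time_s: 40.05
position: [0.4396, 0.251, -0.0183]
orientation: [3.141, 0.0, -0.261]
force: [0.3, 0.6, 0.2]
opening: 0.005
```

Emit:
arm_command(steps=[{"dr":[0,0,0],"dp":[0,0,-1.5],"grip":0},{"dr":[0,0,0],"dp":[0,0,-3],"grip":0},{"dr":[0,0,0],"dp":[0,0,-4],"grip":0},{"dr":[0,0,0],"dp":[0,0,-4],"grip":0}])

```text
time_s: 40.45
position: [0.4398, 0.2511, -0.0217]
orientation: [-3.142, -0.0, -0.261]
force: [-1.7, -0.5, 3.3]
opening: 0.002
```

Emit:
arm_command(steps=[{"dr":[0,0,0],"dp":[0,0,20],"grip":0.5},{"dr":[0,0,0],"dp":[5,10,60],"grip":0.5},{"dr":[0,0,0],"dp":[22,40,65],"grip":0.5},{"dr":[0,0,0],"dp":[43.5,79,65],"grip":0.5},{"dr":[0,0,0],"dp":[43.5,79,60],"grip":0.5}])

```text
time_s: 40.95
position: [0.4846, 0.3334, 0.0368]
orientation: [-3.141, 0.0, -0.259]
force: [-1.3, -0.4, 0.3]
opening: 0.421
```

Run:
```python
from h import *
from zoom import g
st=telemetry.state();print(st['position'],st['orientation'],st['opening'],st['force'])
im=save('scene','s16')
S=np.ascontiguousarray(im['color'][:,:,::-1])
g(S,420,120,520,240,6,'s16z.png',10)
print(proj(im,st['position']),proj(im,st['position']+[0,0,.0215]))
```

```text
[0.48463804 0.33341971 0.03681981] [-3.14053836e+00  4.10299954e-04 -2.59093790e-01] 0.42115426112537857 [-1.2503428  -0.41318463  0.25965298]
[[465.25613779 206.78006721]] [[467.65282049 200.58357699]]
```

View pics/s16z.png

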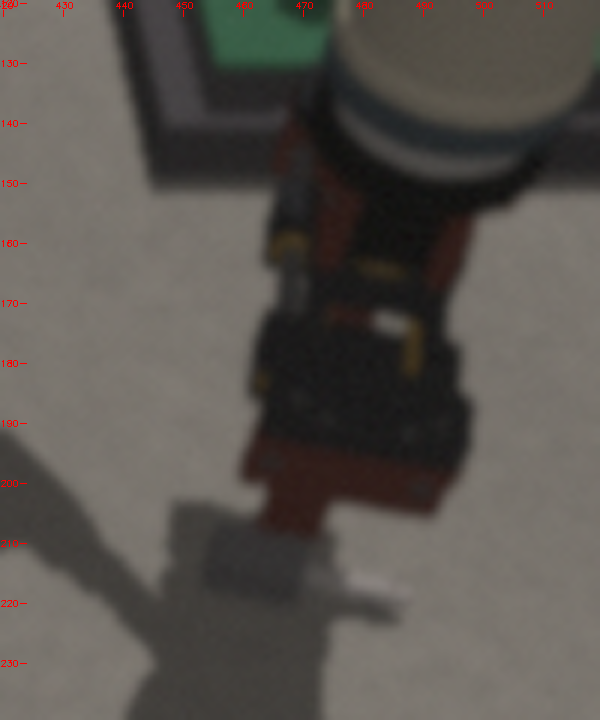

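Run:
```python
from h import *
im=eyes.get_image('scene');st=telemetry.state();p=st['position'];print(p)
d=np.array([np.cos(-.26),np.sin(-.26),0]);n=np.array([-d[1],d[0],0])
for k in(-.01,.01):print(proj(im,p+d*.0185+n*k+[0,0,.0215]),proj(im,p+d*.030+n*k+[0,0,.0215]))
for z in (.003,): 
  for k in(-.01,.01): print('at grasp',proj(im,np.array([.4835,.3291,z])+d*.0185+n*k))
```

```text
[0.48238362 0.32989134 0.03570457]
[[460.5871602 205.4169197]] [[460.16439954 209.29220388]]
[[469.70753568 207.17668564]] [[469.34161689 211.07316043]]
at grasp [[454.67695661 220.95165951]]
at grasp [[463.42221012 222.680164  ]]
```

Emit:
arm_command(steps=[{"dr":[0,0,0],"dp":[0,0,-20],"grip":0.45},{"dr":[0,0,0],"dp":[0,0,-38],"grip":0.45},{"dr":[0,0,0],"dp":[0,0,-48],"grip":0.45},{"dr":[0,0,0],"dp":[0,0,-54],"grip":0.45},{"dr":[0,0,0],"dp":[0,0,-56],"grip":0.45}])

```text
time_s: 41.55
position: [0.4829, 0.3295, -0.0183]
orientation: [3.141, 0.0, -0.261]
force: [-0.1, 0.3, 1.0]
opening: 0.445
```

Emit:
arm_command(steps=[{"dr":[0,0,0],"dp":[0,0,0],"grip":0.45},{"dr":[0,0,0],"dp":[0,0,0],"grip":0.3},{"dr":[0,0,0],"dp":[0,0,0],"grip":0.1},{"dr":[0,0,0],"dp":[0,0,0],"grip":0.1},{"dr":[0,0,0],"dp":[0,0,0],"grip":0.1}], newtons=20)

```text
time_s: 42.05
position: [0.4836, 0.3303, -0.0175]
orientation: [-3.141, -0.001, -0.261]
force: [-0.3, -0.2, 2.5]
opening: 0.227
```

Emit:
arm_command(steps=[{"dr":[0,0,0],"dp":[0,0,0],"grip":0.1},{"dr":[0,0,0],"dp":[0,0,0],"grip":0.1}], newtons=20)

```text
time_s: 42.25
position: [0.4836, 0.3303, -0.0175]
orientation: [-3.141, -0.001, -0.261]
force: [-0.7, 0.3, 3.8]
opening: 0.224
```

Emit:
arm_command(steps=[{"dr":[0,0,0],"dp":[0,0,8],"grip":0.1},{"dr":[0,0,0],"dp":[0,0,18],"grip":0.1},{"dr":[0,0,0],"dp":[-4,-6,28],"grip":0.1},{"dr":[0,0,0],"dp":[-14,-22,28],"grip":0.1},{"dr":[0,0,0],"dp":[-30,-46,28],"grip":0.1}])

```text
time_s: 42.75
position: [0.4535, 0.2841, 0.0112]
orientation: [-3.14, -0.001, -0.26]
force: [0.4, 0.5, -0.8]
opening: 0.228
```

Run:
```python
from h import *
from zoom import g
st=telemetry.state();print(st['position'],st['orientation'],st['opening'],st['force'])
im=save('scene','s17')
S=np.ascontiguousarray(im['color'][:,:,::-1])
g(S,380,120,500,240,5,'s17z.png',10)
```

```text
[0.45353647 0.28414873 0.01124253] [-3.14026796e+00 -1.38968385e-03 -2.60312371e-01] 0.22802779538860243 [ 0.36226007  0.49187912 -0.75734728]
```

View pics/s17z.png

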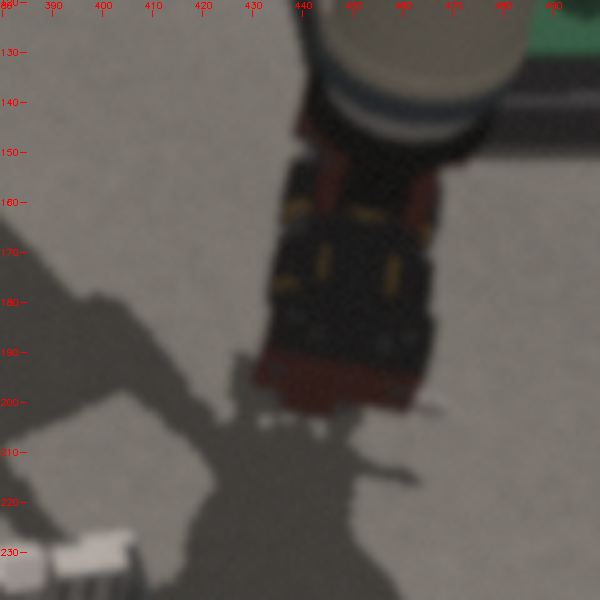

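Emit:
arm_command(steps=[{"dr":[0,0,2],"dp":[-15,-28,0],"grip":0.1},{"dr":[0,0,4],"dp":[-32,-58,0],"grip":0.1},{"dr":[0,0,6],"dp":[-48,-92,0],"grip":0.1},{"dr":[0,0,8],"dp":[-56,-130,0],"grip":0.1},{"dr":[0,0,10],"dp":[-60,-168,0],"grip":0.1}])

```text
time_s: 43.3
position: [0.3924, 0.115, 0.0106]
orientation: [-3.141, -0.001, -0.084]
force: [0.1, -0.1, -0.3]
opening: 0.23
```

Emit:
arm_command(steps=[{"dr":[0,0,2],"dp":[-2,-38,0],"grip":0.1},{"dr":[0,0,5],"dp":[-2,-76,0],"grip":0.1},{"dr":[0,0,8],"dp":[2,-114,0],"grip":0.1},{"dr":[0,0,11],"dp":[10,-152,0],"grip":0.1},{"dr":[0,0,13.6],"dp":[22,-188,0],"grip":0.1}])

```text
time_s: 43.8
position: [0.4151, -0.0737, 0.0109]
orientation: [3.141, -0.002, 0.152]
force: [1.4, 1.0, -0.2]
opening: 0.228
```

Emit:
arm_command(steps=[{"dr":[0,0,0],"dp":[20,-36,0],"grip":0.1},{"dr":[0,0,0],"dp":[45,-62,0],"grip":0.1},{"dr":[0,0,0],"dp":[80,-76,0],"grip":0.1},{"dr":[0,0,0],"dp":[118,-78,0],"grip":0.1},{"dr":[0,0,0],"dp":[156,-76,0],"grip":0.1}])

```text
time_s: 44.3
position: [0.5724, -0.1493, 0.0106]
orientation: [3.141, -0.0, 0.149]
force: [-0.0, -0.2, -0.3]
opening: 0.223
```

Emit:
arm_command(steps=[{"dr":[0,0,0],"dp":[22,20,0],"grip":0.1},{"dr":[0,0,0],"dp":[48,43,0],"grip":0.1},{"dr":[0,0,0],"dp":[72,65,0],"grip":0.1},{"dr":[0,0,0],"dp":[90,80,0],"grip":0.1},{"dr":[0,0,0],"dp":[97,87,0],"grip":0.1}])

```text
time_s: 44.8
position: [0.6693, -0.0594, 0.0104]
orientation: [-3.141, -0.001, 0.152]
force: [-1.0, -0.2, -0.7]
opening: 0.228
```

Emit:
arm_command(steps=[{"dr":[0,0,0],"dp":[0,0,-4],"grip":0.1},{"dr":[0,0,0],"dp":[0,0,-6],"grip":0.1},{"dr":[0,0,0],"dp":[0,0,-6],"grip":0.1}])

```text
time_s: 45.1
position: [0.667, -0.0619, 0.0033]
orientation: [-3.142, 0.002, 0.15]
force: [-0.3, 0.6, -1.0]
opening: 0.228
```

Run:
```python
from h import *
from zoom import g
st=telemetry.state();print(st['position'],st['orientation'],st['opening'],st['force'])
im=save('scene','s18');t=save('top','t18')
S=np.ascontiguousarray(im['color'][:,:,::-1]);Tt=np.ascontiguousarray(t['color'][:,:,::-1])
g(S,270,200,370,300,6,'s18z.png',10);g(Tt,275,210,375,290,7,'t18z.png',10)
```

```text
[ 0.66703836 -0.06190633  0.00327668] [-3.14154106e+00  1.56874722e-03  1.49714032e-01] 0.2283498582619321 [-0.27047804  0.58701947 -0.98719563]
```

View pics/s18z.png

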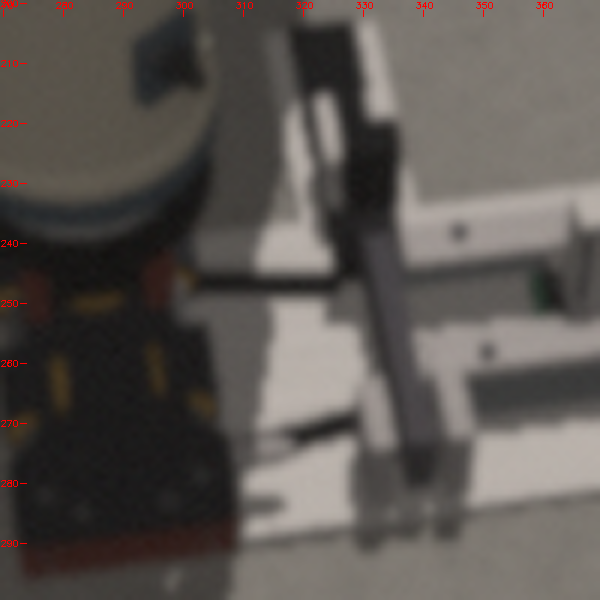

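View pics/t18z.png

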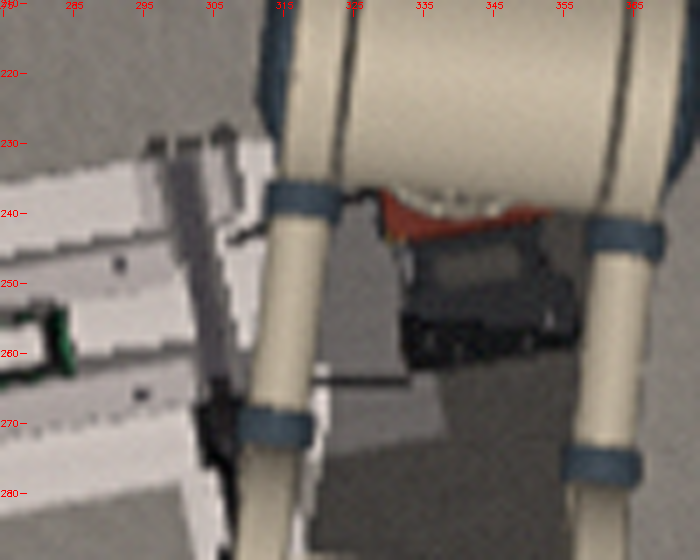

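Run:
```python
from dockfit import *
from zoom import g
im=eyes.get_image('scene');st=telemetry.state();p=st['position'];print(p,st['orientation'])
S=cv2.imread('pics/s18.png');f=14;x0,y0=303,258
c=g(S,x0,y0,357,298,f,None,5)
P=[.604,.0333,np.radians(98.6)]
def L(a,b,col):
    q=((proj(im,np.array([a,b]))-[x0,y0]+.5)*f).astype(int);cv2.line(c,tuple(map(int,q[0])),tuple(map(int,q[1])),col,1)
yaw=st['orientation'][2]+np.pi/2;d=np.array([np.cos(yaw),np.sin(yaw),0])
ax=p+[0,0,.0275];L(ax+d*.0188,ax+d*.0608,(0,255,255))
n=np.array([-d[1],d[0],0])
for k in(-.005,.005):
    L(ax+d*.0188+n*k,ax+d*.056+n*k,(0,200,0));L(ax+d*.0188+[0,0,k],ax+d*.056+[0,0,k],(255,100,0))
for a,b in box(-18,-9,-64,-36,6,46)+box(9,18,-64,-36,6,46): q=T(P,np.array([a,b])*mm);L(q[0],q[1],(0,0,255))
q=T(P,np.array([[-40,-50,32],[-18,-50,32]])*mm);L(q[0],q[1],(255,0,255))
cv2.imwrite('pics/s18o.png',c)
```

```text
[ 0.66776959 -0.06174442  0.00410473] [3.14146439e+00 4.18713837e-05 1.49726509e-01]
```

View pics/s18o.png

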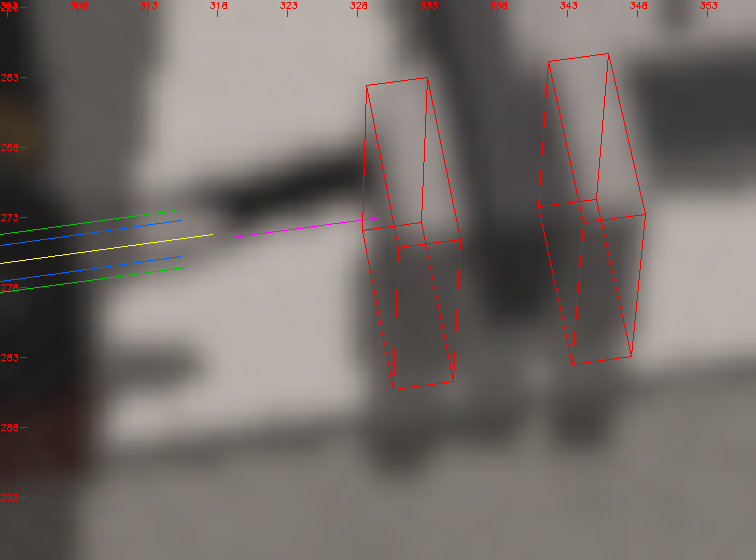

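Emit:
arm_command(steps=[{"dr":[0,0,0],"dp":[0,5,0.4],"grip":0.1},{"dr":[0,0,0],"dp":[-0.5,10,0.4],"grip":0.1},{"dr":[0,0,0],"dp":[-1.2,15,0.4],"grip":0.1},{"dr":[0,0,0],"dp":[-2,20,0.4],"grip":0.1},{"dr":[0,0,0],"dp":[-2,20,0.4],"grip":0.1}], newtons=25)

```text
time_s: 45.75
position: [0.6662, -0.0398, 0.0043]
orientation: [-3.141, 0.0, 0.152]
force: [-0.4, -0.7, -0.3]
opening: 0.226
```

```bash
cat > pinchk.py <<'E'
from dockfit import *
from zoom import g
import sys
name=sys.argv[1]
st=telemetry.state();p=st['position'];im=save('scene',name)
P=[.604,.0333,np.radians(98.6)]
c_,s_=np.cos(P[2]),np.sin(P[2]);r=p[:2]-P[:2];print('dock TCP',np.round([c_*r[0]+s_*r[1],-s_*r[0]+c_*r[1]],4),'z',p[2].round(4),'yaw',np.degrees(st['orientation'][2]).round(2),st['force'].round(1),st['opening'])
f=14;x0,y0=303,252
c=g(np.ascontiguousarray(im['color'][:,:,::-1]),x0,y0,357,292,f,None,5)
def L(a,b,col):
    q=((proj(im,np.array([a,b]))-[x0,y0]+.5)*f).astype(int);cv2.line(c,tuple(map(int,q[0])),tuple(map(int,q[1])),col,1)
yaw=st['orientation'][2]+np.pi/2;d=np.array([np.cos(yaw),np.sin(yaw),0])
ax=p+[0,0,.0275];L(ax+d*.0188,ax+d*.0608,(0,255,255))
for a,b in box(-18,-9,-64,-36,6,46)+box(9,18,-64,-36,6,46): q=T(P,np.array([a,b])*mm);L(q[0],q[1],(0,0,255))
cv2.imwrite(f'pics/{name}o.png',c)
E
python3 pinchk.py s19
```

```text
dock TCP [-0.0816 -0.0505] z 0.0043 yaw 8.71 [-0.4 -0.7 -0.3] 0.22556506530121043
```

View pics/s19o.png

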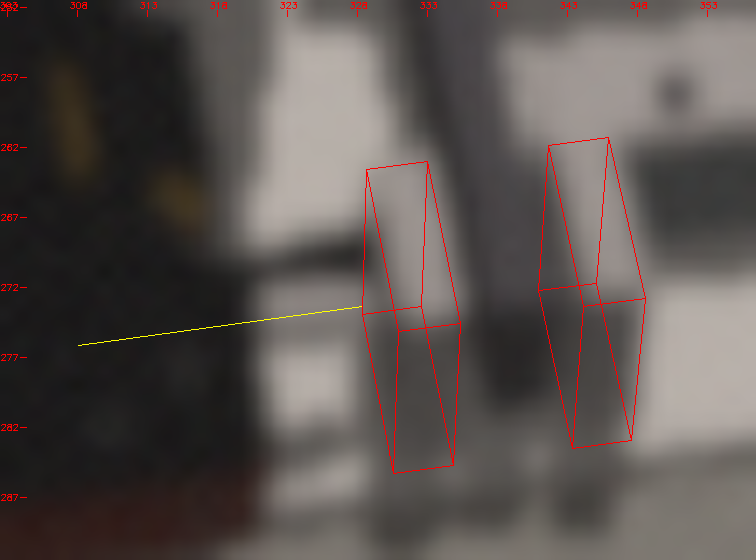

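Emit:
arm_command(steps=[{"dr":[0,0,0],"dp":[-0.6,2,0.1],"grip":0.1},{"dr":[0,0,0],"dp":[-0.9,4,0.1],"grip":0.1},{"dr":[0,0,0],"dp":[-1.2,6,0.1],"grip":0.1},{"dr":[0,0,0],"dp":[-1.2,6,0.1],"grip":0.1}])

```text
time_s: 46.2
position: [0.665, -0.0346, 0.0044]
orientation: [-3.141, 0.0, 0.151]
force: [0.4, -0.4, 0.7]
opening: 0.224
```

Emit:
arm_command(steps=[{"dr":[0,0,0],"dp":[-0.3,2,0],"grip":0.1},{"dr":[0,0,0],"dp":[-0.6,4,0],"grip":0.1},{"dr":[0,0,0],"dp":[-0.7,5,0],"grip":0.1},{"dr":[0,0,0],"dp":[-0.7,5,0],"grip":0.1}])

```text
time_s: 46.6
position: [0.6642, -0.0297, 0.0044]
orientation: [-3.142, 0.0, 0.151]
force: [0.1, 1.5, 0.1]
opening: 0.228
```

Emit:
arm_command(steps=[{"dr":[0,0,0],"dp":[-0.4,2.5,0],"grip":0.1},{"dr":[0,0,0],"dp":[-0.8,5,0],"grip":0.1},{"dr":[0,0,0],"dp":[-1.1,7.5,0],"grip":0.1},{"dr":[0,0,0],"dp":[-1.1,7.5,0],"grip":0.1}])

```text
time_s: 47.0
position: [0.6631, -0.0219, 0.0044]
orientation: [-3.141, 0.0, 0.151]
force: [-0.7, 0.0, -0.6]
opening: 0.227
```

Emit:
arm_command(steps=[{"dr":[0,0,0],"dp":[-0.4,2.5,0],"grip":0.1},{"dr":[0,0,0],"dp":[-0.8,5,0],"grip":0.1},{"dr":[0,0,0],"dp":[-1.1,7.5,0],"grip":0.1},{"dr":[0,0,0],"dp":[-1.1,7.5,0],"grip":0.1}])

```text
time_s: 47.4
position: [0.662, -0.0144, 0.0044]
orientation: [-3.141, 0.0, 0.151]
force: [-0.8, 0.8, -0.6]
opening: 0.228
```

Emit:
arm_command(steps=[{"dr":[0,0,0],"dp":[-0.4,2.5,0],"grip":0.1},{"dr":[0,0,0],"dp":[-0.8,5,0],"grip":0.1},{"dr":[0,0,0],"dp":[-1.2,8,0],"grip":0.1},{"dr":[0,0,0],"dp":[-1.2,8,0],"grip":0.1}])

```text
time_s: 47.8
position: [0.6609, -0.0063, 0.0044]
orientation: [-3.141, 0.0, 0.151]
force: [-0.6, 0.3, -0.3]
opening: 0.224
```

Emit:
arm_command(steps=[{"dr":[0,0,0],"dp":[-0.4,2.5,0],"grip":0.1},{"dr":[0,0,0],"dp":[-0.8,5,0],"grip":0.1},{"dr":[0,0,0],"dp":[-1.2,8,0],"grip":0.1},{"dr":[0,0,0],"dp":[-1.2,8,0],"grip":0.1}])

```text
time_s: 48.2
position: [0.6596, 0.0016, 0.0044]
orientation: [-3.141, 0.0, 0.151]
force: [-1.3, -0.3, 0.0]
opening: 0.224
```

```bash
python3 pinchk.py s20
```

```text
dock TCP [-0.0396 -0.0502] z 0.0044 yaw 8.67 [-1.3 -0.3  0. ] 0.22370835714169127
```

View pics/s20o.png

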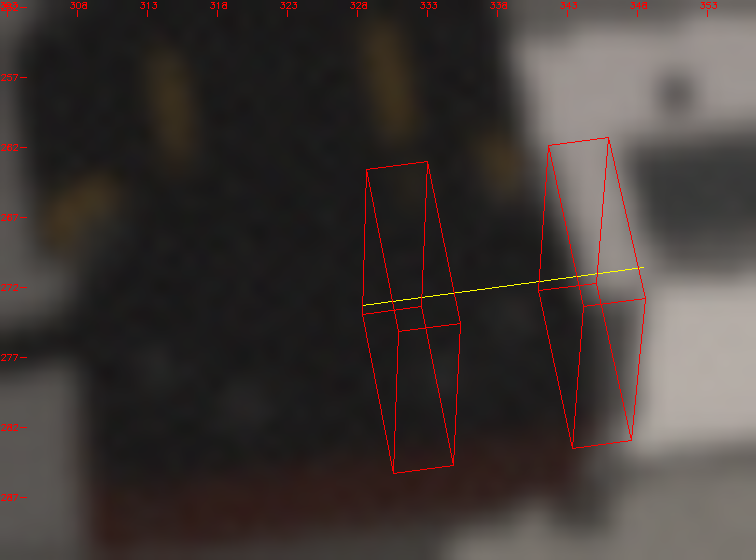

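Going in freely. I'll press on in small steps until the head meets the fork.

Emit:
arm_command(steps=[{"dr":[0,0,0],"dp":[-0.2,1.5,0],"grip":0.1},{"dr":[0,0,0],"dp":[-0.4,3,0],"grip":0.1},{"dr":[0,0,0],"dp":[-0.4,3,0],"grip":0.1}])

```text
time_s: 48.55
position: [0.6594, 0.0034, 0.0044]
orientation: [3.14, 0.0, 0.15]
force: [-1.4, -3.8, -0.0]
opening: 0.223
```

Emit:
arm_command(steps=[{"dr":[0,0,0],"dp":[-0.2,1.5,0],"grip":0.1},{"dr":[0,0,0],"dp":[-0.4,3,0],"grip":0.1},{"dr":[0,0,0],"dp":[-0.4,3,0],"grip":0.1}])

```text
time_s: 48.85
position: [0.6594, 0.0035, 0.0045]
orientation: [3.136, -0.0, 0.149]
force: [0.7, -11.0, -1.7]
opening: 0.224
```

Emit:
arm_command(steps=[{"dr":[0,0,0],"dp":[0.2,-1.5,0],"grip":0.1},{"dr":[0,0,0],"dp":[0.2,-1.5,0],"grip":0.3},{"dr":[0,0,0],"dp":[0.2,-1.5,0],"grip":0.4},{"dr":[0,0,0],"dp":[0.2,-1.5,0],"grip":0.4},{"dr":[0,0,0],"dp":[0.2,-1.5,0],"grip":0.4}])

```text
time_s: 49.35
position: [0.6593, 0.0062, 0.0046]
orientation: [-3.141, -0.001, 0.151]
force: [-1.1, 0.5, -0.5]
opening: 0.399
```

Emit:
arm_command(steps=[{"dr":[0,0,0],"dp":[0,0,10],"grip":0.4},{"dr":[0,0,0],"dp":[0,0,30],"grip":0.4},{"dr":[0,0,0],"dp":[0,0,70],"grip":0.4},{"dr":[0,0,0],"dp":[-10,-20,110],"grip":0.4},{"dr":[0,0,0],"dp":[-30,-50,130],"grip":0.4}])

```text
time_s: 49.85
position: [0.6308, -0.0435, 0.1398]
orientation: [3.14, -0.007, 0.154]
force: [-0.0, -0.9, 1.3]
opening: 0.402
```

Emit:
arm_command(steps=[{"dr":[0,0,0],"dp":[-40,-30,0],"grip":0.5},{"dr":[0,0,0],"dp":[-80,-60,0],"grip":0.5},{"dr":[0,0,0],"dp":[-120,-95,0],"grip":0.5},{"dr":[0,0,0],"dp":[-150,-130,0],"grip":0.5},{"dr":[0,0,0],"dp":[-160,-150,0],"grip":0.5}])

```text
time_s: 50.35
position: [0.4669, -0.1964, 0.136]
orientation: [3.14, -0.001, 0.149]
force: [0.5, -0.3, -0.4]
opening: 0.498
```

Run:
```python
from h import *
from zoom import g
st=telemetry.state();print(st['position'],st['opening'],st['force'],st['time_s'])
im=save('scene','s21');t=save('top','t21')
S=np.ascontiguousarray(im['color'][:,:,::-1]);Tt=np.ascontiguousarray(t['color'][:,:,::-1])
g(S,285,200,365,295,7,'s21z.png',10);g(Tt,235,215,345,285,7,'t21z.png',10)
```

```text
[ 0.46689845 -0.19641902  0.13604428] 0.4981253961857358 [ 0.46972    -0.25796125 -0.41247233] 50.35
```

View pics/s21z.png

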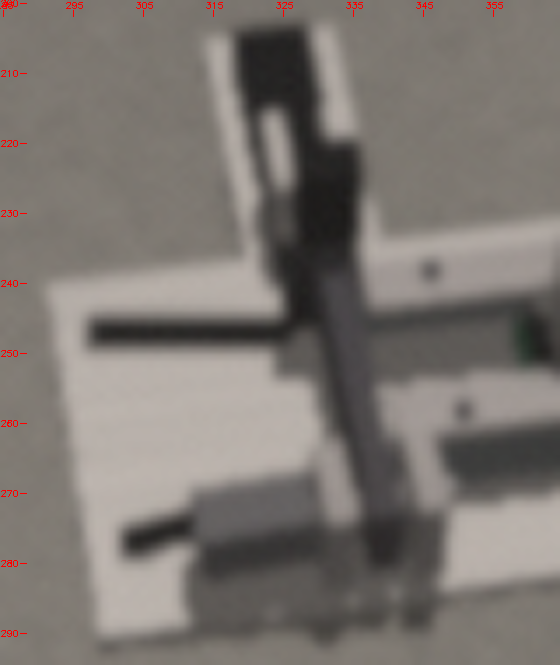

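View pics/t21z.png

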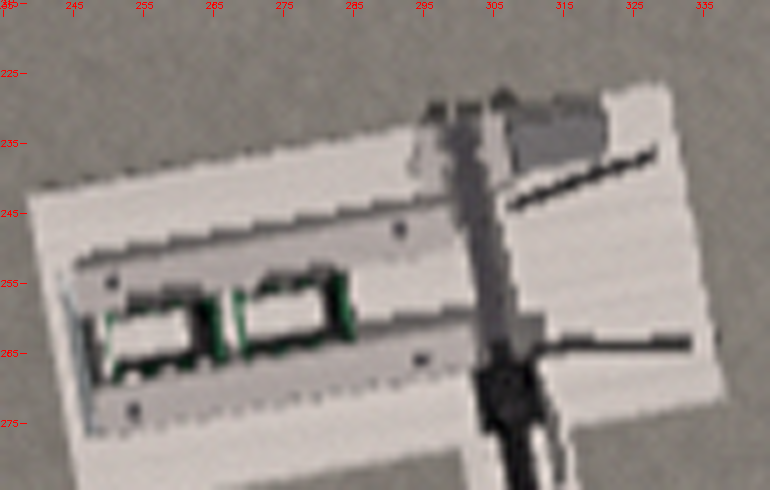

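View pics/t21.png

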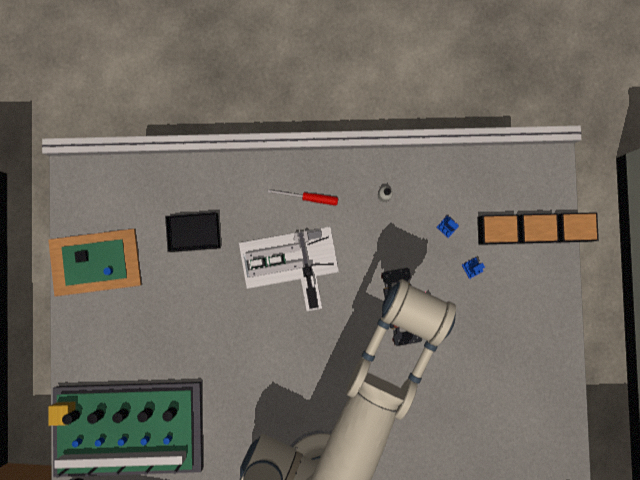

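View pics/s21.png

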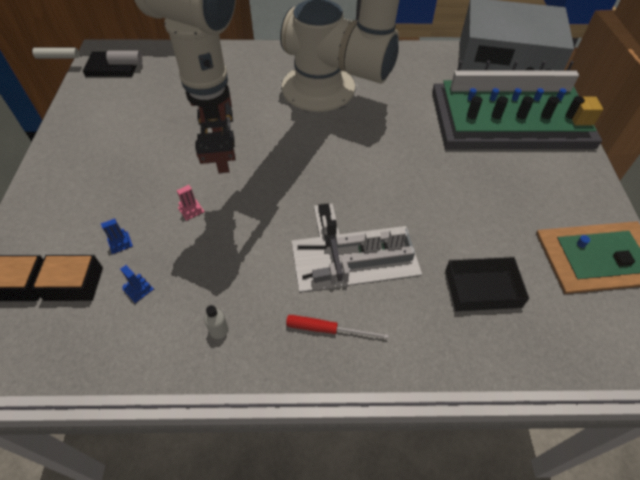

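The scene view shows both modules in the bay, the gate shut with the pin head against the fork at (325,272), and the bystanders in their original places. The gripper is clear of everything, so I'll hand in.

```bash
python3 -c "
from rig import job
print(job.sign_off())"
```

```text
the job is handed in; nothing more can be done
None
```

I opened the gate, put both modules present on the bench into the bay, shut the gate and seated the locking pin. The job is handed in, at about 50 s of the 210 s allowed.

**Modules:** I commanded grips of 9–11 N throughout. I estimate they now stand at about dock x 132 and 80 mm, well past the 28 mm limit. The last pictures show both upright, with their fins up through the slot.

**Gate:** After the first shutting I tried to re-grip the gate handle to measure it, and that pulled the gate open by about 5 mm. I then pushed it back until it met its stop at about 25 N. In the last pictures the lug sits between the fork plates as it did when fully shut.

**Pin:** It slid through the fork and lug with almost no force, then stopped at 11 N. Both cameras show the head against the fork with no visible gap.

**Disagreements:**
- The real fingertips were about 21.5 mm higher than the reported tool height, which I found by touching the bench. The modules were therefore held nearer the fin tops than planned; the pin grasp was corrected for it.
- The two cameras disagreed by about 2 mm on the dock's position. I resolved this with the gate contacts.

The screwdriver, bottle, bin and the pink and blue look-alikes were not touched. The gripper is open and clear of everything.

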